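# Mount the grinding disc on the flat lap and start it with its two-stage key

## Task

Get the flat lap ready and start it: lift the grinding disc with the bar grip off its steel ring, turn it so that its three holes take the studs of the lap's hub, seat it fully home, without dropping it, and let go. Then half-press the key on the sloping console to its first click and hold it there for about a second, press it all the way down, and let it come back up. Do not press the key past the first click before the disc is seated, and leave the other things on the bench where they are.

Things in the scene. Friction and masses are not known exactly. Their poses are not given: they have to be found in the camera images.
- lapdisc: Loose grinding disc, 0.4 to 0.72 kg: aluminium plate 150 mm across, 12 mm thick, three 12 mm holes 45 mm from its centre, 120 degrees apart, the first on its own +x. On top a dark boss 52 mm across, up to 24 mm above the underside, and on it a bar grip. A blind 25 mm centre bore, 20 mm deep, opens below. Origin: centre of the underside, z up. Starts flat on the ring stand, up to 12 mm off centre.
- disc_grip (a point): Middle of the disc's upright bar grip, 47 mm above the disc's underside on its axis; axes as the disc's. The bar is 56 mm long (x), 14 mm thick (y) and runs from 24 to 64 mm above the underside.
- hub: The lap's fixed, locked steel hub, 120 mm across, amid the splash pan, turned any way. Origin: centre of its flat seat (upper face), 100 mm above the bench, z up. On it stand a centre spigot (22 mm across, 16 mm high, top 6 mm tapered to 14 mm) and three studs. The disc is home when its underside lies on the seat, on centre, studs in holes. The spigot has 1.5 mm of play all round in the bore.
- hub_stud (a point): Tip of the first of the hub's three studs; they are 8 mm across, 10 mm high, with tapered tips, 45 mm from the centre, 120 degrees apart, the first on the hub's own +x. A disc turned wrongly rests on the tips, 10 mm too high. A stud has 2 mm of play all round in its hole.
- machine: The flat lap: fixed grey housing 210 by 210 mm, 70 mm high, a black vent box 28 mm deep on its +x side, and on top a round black splash pan wall, inner diameter 190 mm, up to 92 mm above the bench. Origin: centre of the underside; the hub stands over it.
- stand: Fixed steel ring on which the disc lies at the start: 116 mm across, wall 6 mm, 30 mm high. Origin: centre of its underside. It may stand to the left or right of the lap, the console on the other side.
- console: Fixed grey console, a wedge 130 mm wide (y), 170 mm deep (x), 45 mm high in front (-x, robot side), 164 mm at the back; its top slopes 35 degrees. Origin: centre of the underside. A clear level splash hood, 4 mm thick, underside 244 mm above the bench, on two posts at the back corners, spans its x from -23 to +85 mm: the key below is reached from the robot's side along its leaning axis.
- key_top (a point): Centre of the outer face of the key, a round black cap 30 mm across, standing 20 mm out of the sloping face; the bezel round it, 42 mm across, stands 5 mm out. The point's z points out of the face (35 degrees from vertical, towards the console's -x): press along -z; its y is the console's width. Moves with the key. Unpressed, it lies at x = -26 mm, z = 110 mm in the console's frame.
- key (a joint): First stage of the key, m: 0 up, 0.006 at the first click. Spring: 1.2 N to start, 3 N at the click. At the click there is a stop: the second stage yields only above 8 N.
- keystem (a joint): Second stage, m, further travel beyond the first click: 0 until the push is above 8 N, 0.005 (11.5 N) when fully down, where it stops hard. Total travel of the key 11 mm. Both stages spring back when let go.
- spare_plate: Bystander: loose plain aluminium plate, 110 mm across, 10 mm thick, with four holes and no grip. Origin: centre of the underside.
- steel_ring: Bystander: loose dark steel ring, 66 mm across, 35 mm high. Origin: centre of the underside.
- wrench: Bystander: loose wrench, 150 mm long, lying flat. Origin: middle of its underside.
- cast_glass: Bystander: loose cast glass disc with raised rings, 100 mm across, 18 mm high. Origin: centre of the underside.
- glass_blank: Bystander: loose glass blank, 72 mm across, 10 mm thick. Origin: centre of the underside.
- jar: Bystander: loose closed jar, 64 mm across, 85 mm high. Origin: centre of the underside.
- brush: Bystander: loose brush, 170 mm long, lying flat. Origin: middle of its underside.

How it is judged:
By the outcome, as a careful person would: the job done as asked, in the order asked, and still so for the second after the job is handed in, with the robot touching nothing.
It also fails if it takes over 64 s, if anything falls off the work surface, if the arm or the gripper's body presses on something with over 40 N, if the wrist force passes 120 N, or if a joint passes its speed limit or range.

## Robot

A 7-joint arm with a two-finger parallel gripper is mounted at the origin on the work surface. World frame = base frame: x ahead of the robot, y to its left, z up, the work surface at z = 0. Lengths are in m, angles in rad, forces in N, time in s.
With the tool pointing down it reaches from about 0.35 to 0.9 m from the base axis. Payload 19.9 kg.
Tool frame: the origin (TCP) lies at the very end of the fingers, on their centre line; the grasp point (between the pads) lies 19 mm behind it; z points along the fingers, x is the direction in which the jaws open and shut, and the axes are right-handed (so a half turn about z gives the same grasp; the last joint's range is limited). The gripper opens to 85 mm and grips with 20 to 120 N. Pads are 22 mm wide; open, the fingers measure 114 mm over their backs; the gripper's body (76 mm by 85 mm) begins 54 mm behind the grasp point. The pads swing forward as they close: fully open they stand 13 mm farther back than shut.
Start: joints at [-1.274, 0.417, -0.01, 1.614, 0.005, 1.111, -0.053], TCP at [0.207, 0.59, 0.231] pointing down, gripper open.
Joint ranges: [-2.81, 2.81], [-0.39, 2.02], [-1.27, 1.25], [0.06, 2.57], [-1.19, 4.33], [0.19, 2], [-2.82, 2.82]. Speed limits (rad/s): [1.89, 1.89, 2.39, 2.39, 3.01, 3.01, 3.01].

## Interface

Orientations are given as a unit quaternion [x, y, z, w].
In Python, from cell import observe, cams, workorder gives the robot as it stands.
- The arm moves only by the shell command python3 -m inch 'ROWS' [FORCE]. ROWS is JSON, a list of rows, each a list of 3 entries, a list of its own where there are three numbers: the shift along the tool's x, y, z each as a share of 100 mm, from -1 to 1, then the turn, a rotation vector about the tool's x, y, z each as a share of pi rad, from -1 to 1, then the gripper's target within -1 to 1 (fully open at 1, half-way at 0, shut at -1). A call has 1 to 12 rows; each row is the pose to reach, as a shift and turn from the pose commanded when the call began, along the tool's axes at that moment, turning the shorter way round; what a row does not reach only later rows make up. A row lasts 1/12 s, in which the tool goes at most 41.7 mm and 7.16 degrees, less where a joint would pass 70% of its speed; a pose out of reach is approached as far as the arm can. A call with a number of a shift or a turn outside -1 to 1 is refused whole. A call with a gripper value outside its range is refused whole. The fingers move at their own pace and stop on an object; FORCE is the grip in N (left out, the last holds). Time passes only in rows, so rows that repeat a pose let the fingers close. It gives the time, the measured TCP pose, the force and the opening at its end, in the units of the state.
- observe(): the state, without advancing time (a new reading comes with each control period).
- cams.capture(name): name is "side" or "top" or "wrist"; returns (picture, depth): 384x512x3 uint8, red, green, blue; 384x512 float32, m along the optical axis (not along the pixel's ray), 0 where there is no reading.
- cams.calibration(name): a dict with "fx", "fy", "cx", "cy" (pixels), "extrinsics" (4x4, takes a point from world to camera coordinates). Camera axes: x right, y down, z forward; pixel columns grow to the right and rows downward; lengths in m; the calibration is good to about 2 mm. A picture is of the moment at which its call begins: read the wrist's pose just before it. calibration takes no time and is no camera call; for the wrist camera it gives the pose at the moment of the call.
- workorder.sign_off(): hands the job in, once; it reports no verdict.
The state is a dict: "time_s": time; "joint_positions": joint angles; "dq": joint speeds; "effort": joint torques, N m; "tcp_pos": TCP position; "ee_rot": TCP orientation; "contact_force": force on the tool from outside, world axes, zero at the start; "torque": the same for the moment, N m; "grip_width": finger opening in m.
Only numpy, scipy, OpenCV 4.12 (cv2) and the standard library are available. Lean on these libraries where they do the work, as an engineer would, in place of code of your own. Each camera call takes 0.05 s, during which the arm holds its last target.

## Working session

There is one attempt and no reset: what is moved stays moved. The work goes in short steps, Python scripts to look and compute and a shell command to move; the robot and the scene stay as the last step left them, time stands still between calls to the robot, and variables do not carry over. Pictures are saved under pics/ and viewed, and the job is handed in when it is done.

```bash
ls; mkdir -p pics; cat > h.py <<'E'
import numpy as np, cv2, sys
from cell import observe, cams, workorder
from scipy.spatial.transform import Rotation as R
def snap(n,f):
    c=cams.calibration(n); p,d=cams.capture(n)
    cv2.imwrite('pics/'+f+'.png',cv2.cvtColor(p,cv2.COLOR_RGB2BGR))
    np.savez('pics/'+f+'.npz',p=p,d=d,E=c['extrinsics'],K=np.array([c['fx'],c['fy'],c['cx'],c['cy']]))
    return p,d,c
def load(f):
    z=np.load('pics/'+f+'.npz'); return z['p'],z['d'],z['E'],z['K']
def ray(uv,E,K):
    uv=np.atleast_2d(np.array(uv,float)); E=np.array(E)
    d=np.c_[(uv[:,0]-K[2])/K[0],(uv[:,1]-K[3])/K[1],np.ones(len(uv))]
    Rc=E[:3,:3]; o=-Rc.T@E[:3,3]; return o,d@Rc
def onz(uv,z,E,K):
    o,d=ray(uv,E,K); t=(z-o[2])/d[:,2]; return o+d*t[:,None]
def cloud(d,E,K):
    v,u=np.indices(d.shape); 
    c=np.stack([(u-K[2])/K[0]*d,(v-K[3])/K[1]*d,d],-1); 
    w=(c-E[:3,3])@E[:3,:3]; w[d==0]=np.nan; return w
E
python3 - <<'E'
from h import *
print(observe())
for n in('top','side','wrist'):
    p,d,c=snap(n,n+'0'); print(n,c)
E
```

```text
pics
{'time_s': 0.0, 'joint_positions': array([-1.27451393,  0.41798495, -0.01031242,  1.61414717,  0.00470089,
        1.11069441, -0.05299551]), 'dq': array([ 0.00066371, -0.00112177,  0.00029604, -0.00103571, -0.0004085 ,
       -0.00081504,  0.00170278]), 'effort': array([-9.17477773e-04, -8.64442134e+01,  6.78099822e-01, -4.34908390e+01,
        1.89898652e-02,  7.36651069e-03, -3.12107865e-06]), 'tcp_pos': array([0.20701605, 0.58936595, 0.23066473]), 'ee_rot': array([ 8.15896659e-01,  5.78197436e-01, -4.67006965e-04,  3.84632324e-04]), 'contact_force': array([-0.27836226,  0.09313743, -0.50174442]), 'torque': array([-0.00101033,  0.01311906,  0.03310659]), 'grip_width': 0.08547504820671045}
top {'fx': 357.13258190266333, 'fy': 357.13258190266333, 'cx': 256.87787834780084, 'cy': 192.6920647871039, 'extrinsics': array([[-0.02390469, -0.999713  ,  0.00157472,  0.00337065],
       [-0.99617225,  0.02368748, -0.08414122,  0.58793873],
       [ 0.08407977, -0.00358006, -0.9964526 ,  1.14123504],
       [ 0.        ,  0.        ,  0.        ,  1.        ]])}
side {'fx': 466.6598855440728, 'fy': 466.6598855440728, 'cx': 257.60793624898344, 'cy': 191.25802424353347, 'extrinsics': array([[ 0.95006543, -0.31204623, -0.00168055, -0.55324837],
       [-0.16577652, -0.50015089, -0.8499219 ,  0.16803923],
       [ 0.2643744 ,  0.80776001, -0.52690601,  1.25572418],
       [ 0.        ,  0.        ,  0.        ,  1.        ]])}
wrist {'fx': 285.45433960896605, 'fy': 285.45433960896605, 'cx': 250.89257897456287, 'cy': 197.7581759872663, 'extrinsics': array([[ 3.31691098e-01,  9.43387830e-01,  6.45590670e-04,
        -6.25217253e-01],
       [ 8.96050753e-01, -3.15261491e-01,  3.12575176e-01,
        -3.82924752e-02],
       [ 2.95083147e-01, -1.03099921e-01, -9.49892806e-01,
         3.80394895e-01],
       [ 0.00000000e+00,  0.00000000e+00,  0.00000000e+00,
         1.00000000e+00]])}
```

View pics/top0.png

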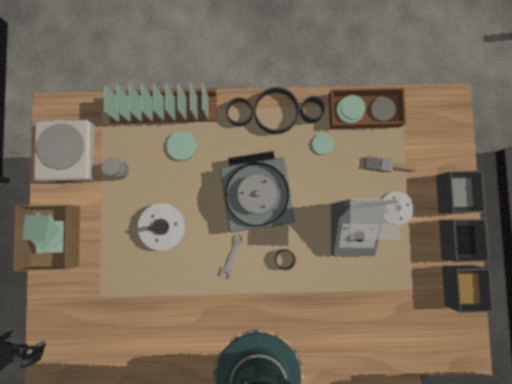

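View pics/side0.png

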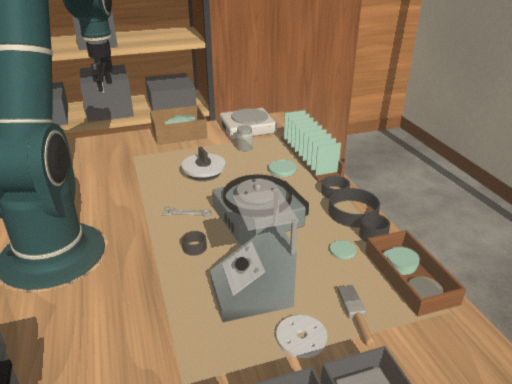

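View pics/wrist0.png

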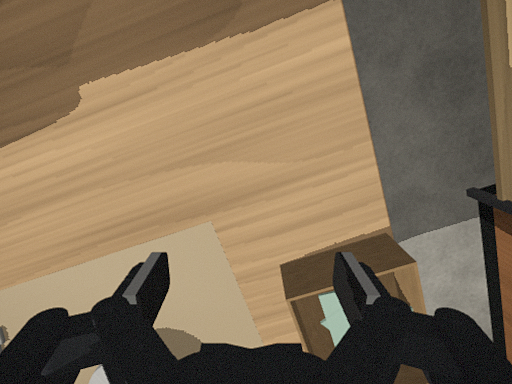

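The top view shows the disc at about (161,227), the lap at (257,193) and the console at (358,230). I'll enlarge these regions.

```bash
python3 - <<'E'
from h import *
p,d,E,K=load('top0')
a=p[195:265,125:200];b=p[145:240,205:305];c=p[180:270,315:415]
f=lambda x,s:cv2.cvtColor(cv2.resize(x,None,fx=s,fy=s,interpolation=cv2.INTER_CUBIC),cv2.COLOR_RGB2BGR)
cv2.imwrite('pics/za.png',f(a,8));cv2.imwrite('pics/zb.png',f(b,6));cv2.imwrite('pics/zc.png',f(c,6))
W=cloud(d,E,K)
for u,v in[(161,227),(145,230),(175,240),(257,193),(240,193),(350,215),(360,235),(390,205),(398,209)]: print(u,v,W[v,u].round(3),p[v,u])
E
```

```text
161 227 [0.484 0.284 0.094] [59 57 57]
145 230 [0.476 0.348 0.043] [124 122 120]
175 240 [0.442 0.254 0.04 ] [174 172 167]
257 193 [ 0.579 -0.011  0.12 ] [138 135 129]
240 193 [0.582 0.041 0.098] [103 104  98]
350 215 [ 0.504 -0.253  0.246] [124 125 121]
360 235 [ 0.452 -0.276  0.249] [120 118 114]
390 205 [ 0.528 -0.36   0.247] [161 158 151]
398 209 [ 0.517 -0.38   0.247] [134 130 122]
```

View pics/za.png

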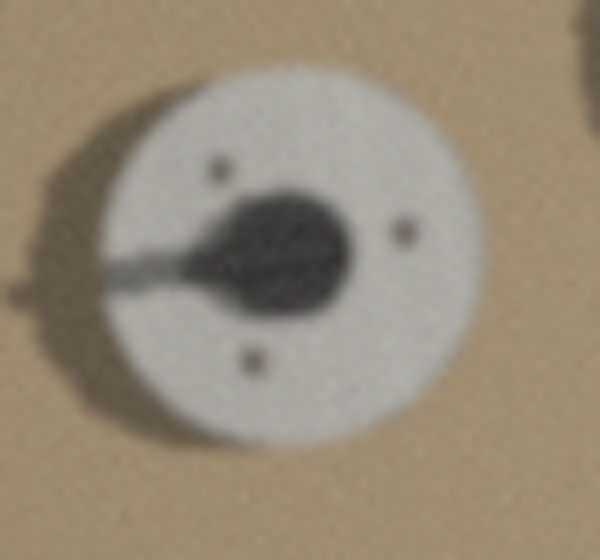

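View pics/zb.png

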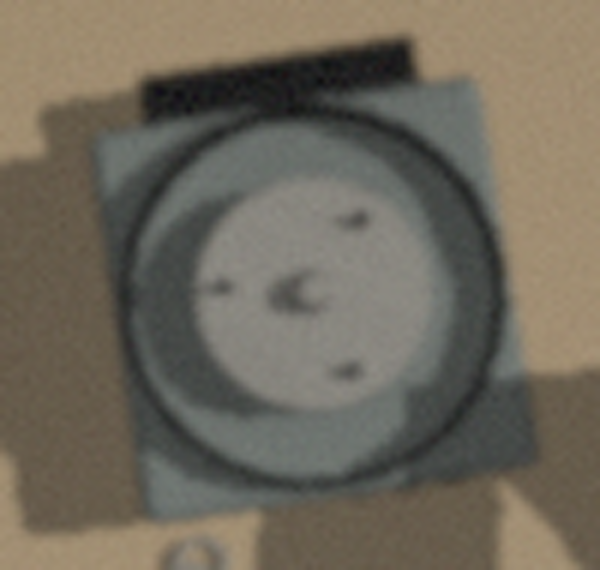

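View pics/zc.png

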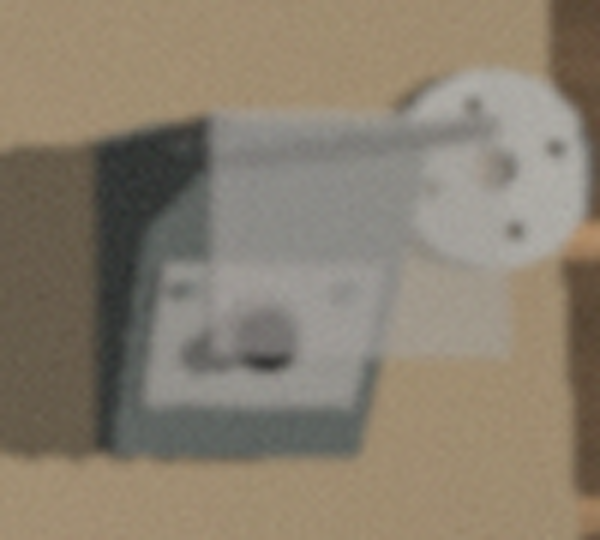

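```bash
python3 - <<'E'
from h import *
p,d,E,K=load('top0')
g=lambda l,o,s:[(o[0]+(u+.5)/s-.5,o[1]+(v+.5)/s-.5) for u,v in l]
h=onz(g([(220,170),(405,232),(252,362)],(125,195),8),.042,E,K)
c=h.mean(0);print('disc',c,np.linalg.norm(h-c,axis=1),np.degrees(np.arctan2(*(h-c)[:,1::-1].T))%120)
s=onz(g([(218,287),(352,219),(345,371)],(205,145),6),.105,E,K)
c=s.mean(0);print('hub',c,np.linalg.norm(s-c,axis=1),np.degrees(np.arctan2(*(s-c)[:,1::-1].T))%120)
# console corner pts: front edge z=.045
s=onz(g([(112,455),(360,455)],(315,180),6),.045,E,K);print('front',s)
k=onz(g([(265,338)],(315,180),6),.11,E,K);print('key',k)
q=onz(g([(100,455),(360,455)],(315,180),6),0,E,K);print(q)
W=cloud(d,E,K)
# fit plane on slope
pts=W[240:254,337:372].reshape(-1,3);m=pts[:,2]>.035;pts=pts[m]
u,s,vt=np.linalg.svd(pts-pts.mean(0));n=vt[2]*np.sign(vt[2][2]);print(n,s,pts.mean(0),np.degrees(np.arccos(n[2])),np.degrees(np.arctan2(-n[1],-n[0])))
# bar top
t=W[205:250,135:185].reshape(-1,3);t=t[t[:,2]>.08];print('bar',len(t),t.mean(0),t.max(0),t.min(0))
u,s,vt=np.linalg.svd(t[:,:2]-t[:,:2].mean(0));print(s,np.degrees(np.arctan2(vt[0,1],vt[0,0])))
E
```

```text
disc [0.48587668 0.29739949 0.042     ] [0.0448335  0.04561308 0.04513785] [40.05203978 39.91970007 39.12828496]
hub [ 0.57939516 -0.00587571  0.105     ] [0.04415181 0.04428439 0.0447569 ] [85.21801112 86.02560808 85.47543055]
front [[ 0.38140356 -0.24725574  0.045     ]
 [ 0.37825893 -0.3779922   0.045     ]]
key [[ 0.44347301 -0.31237327  0.11      ]]
[[ 0.37728851 -0.25017257  0.        ]
 [ 0.37386181 -0.39263628  0.        ]]
[-0.66575252  0.03017116  0.74556239] [0.6950494  0.38397476 0.06428804] [ 0.40921302 -0.3082509   0.06694312] 41.7925728521967 -2.594804936902831
bar 90 [0.48629451 0.29778311 0.09198306] [0.49624607 0.32746984 0.0986435 ] [0.47578497 0.27105954 0.08227609]
[0.15744234 0.03924142] 99.92485844293238
```

```bash
cat >> h.py <<'E'
def delta(pos,Rt,s=None):
    s=s or observe(); R0=R.from_quat(s['ee_rot'])
    return (R0.inv().apply(np.array(pos)-s['tcp_pos'])/.1).round(3),((R0.inv()*Rt).as_rotvec()/np.pi).round(4)
def down(yaw): # jaw x-axis yaw deg, pointing down
    c,s_=np.cos(np.radians(yaw)),np.sin(np.radians(yaw))
    return R.from_matrix(np.array([[c,s_,0],[s_,-c,0],[0,0,-1]]))
E
python3 - <<'E'
from h import *
s=observe();E=cams.calibration('wrist')['extrinsics']
R0=R.from_quat(s['ee_rot']);o=-E[:3,:3].T@E[:3,3]
print('cam in tool',R0.inv().apply(o-s['tcp_pos']),R0.inv().apply(E[2,:3]))
print(delta([.4865,.2975,.25],down(10)))
E
```

```text
cam in tool [ 0.00015002 -0.08233229 -0.14300632] [0.0015713  0.31247784 0.94992375]
(array([-1.828,  3.604, -0.19 ]), array([2.000e-04, 3.000e-04, 3.369e-01]))
```

```bash
python3 -m inch '[[[-0.5,0.9,-0.1],[0,0,0],1],[[-0.5,0.9,-0.1],[0,0,0],1],[[-0.5,0.9,-0.1],[0,0,0],1],[[-0.5,0.9,-0.1],[0,0,0],1]]'
```

```text
time_s: 0.48
tcp_pos: [0.2797, 0.5091, 0.2419]
ee_rot: [0.818, 0.576, 0.0, 0.001]
contact_force: [-0.3, 0.1, -0.0]
grip_width: 0.0853
```

```bash
python3 -m inch '[[[-0.5,0.9,0],[0,0,0],1],[[-0.5,0.9,0],[0,0,0],1],[[-0.5,0.9,0],[0,0,0],1]]'; python3 -m inch '[[[-0.5,0.9,0],[0,0,0.1],1],[[-0.5,0.9,0],[0,0,0.1],1],[[-0.5,0.9,0],[0,0,0.1],1],[[-0.5,0.9,0],[0,0,0.1],1]]'; python3 - <<'E'
from h import *
print(delta([.4865,.2975,.25],down(10)))
E
```

```text
time_s: 0.73
tcp_pos: [0.3467, 0.4321, 0.2412]
ee_rot: [0.817, 0.577, -0.0, 0.001]
contact_force: [0.3, -1.2, 0.3]
grip_width: 0.0854
time_s: 1.07
tcp_pos: [0.4153, 0.3547, 0.2413]
ee_rot: [0.899, 0.439, 0.0, 0.001]
contact_force: [0.6, -0.2, -0.0]
grip_width: 0.0853
(array([-0.013,  0.913, -0.085]), array([ 5.000e-04, -1.000e-04,  2.335e-01]))
```

```bash
python3 -m inch '[[[0,0.2,0],[0,0,0.1],1],[[0,0.2,0],[0,0,0.2335],1],[[0,0.2,0],[0,0,0.2335],1],[[0,0.2,0],[0,0,0.2335],1],[[0,0.2,0],[0,0,0.2335],1],[[0,0.2,0],[0,0,0.2335],1],[[0,0.2,0],[0,0,0.2335],1],[[0,0.2,0],[0,0,0.2335],1],[[0,0.2,0],[0,0,0.2335],1]]'; python3 - <<'E'
from h import *
snap('wrist','w1')
E
```

```text
time_s: 1.82
tcp_pos: [0.4278, 0.3469, 0.2412]
ee_rot: [0.995, 0.095, -0.0, 0.0]
contact_force: [-0.3, 0.0, -0.5]
grip_width: 0.0854
```

View pics/w1.png

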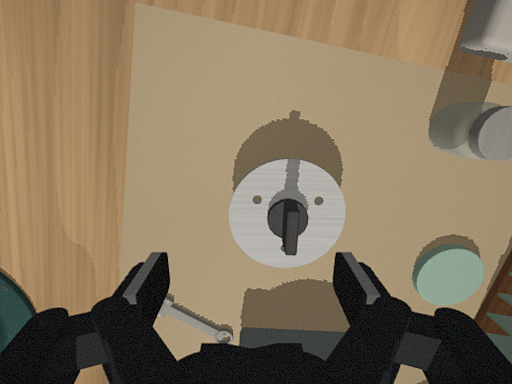

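The disc is centred at about (287,213), with its holes at (257,200) and (319,201). The bar runs nearly vertical from it, with its top at about (291,230).

```bash
python3 - <<'E'
from h import *
p,d,E,K=load('w1')
def spot(u,v,r):
    g=p[v-r:v+r+1,u-r:u+r+1].mean(2); g=np.clip(np.percentile(g,60)-25-g,0,None)
    y,x=np.indices(g.shape);return u-r+(g*x).sum()/g.sum(),v-r+(g*y).sum()/g.sum()
a=spot(257,200,8);b=spot(319,201,8)
print(a,b)
H=onz([a,b],.042,E,K);v=H[1]-H[0];print(np.linalg.norm(v[:2]),.045*3**.5,'line',np.degrees(np.arctan2(v[1],v[0])),'->mod120',np.degrees(np.arctan2(v[1],v[0]))%60)
m=H.mean(0)[:2]
# holes at +-60 from opposite of the third; centre lies .0225 from midpoint, toward the bar base (perp)
n=np.array([v[1],-v[0]])/np.linalg.norm(v[:2])
print('centre cand',m+n*.0225,m-n*.0225)
# ellipse from rim
hsv=cv2.cvtColor(p,cv2.COLOR_RGB2HSV)
W=cloud(d,E,K)
mk=((W[...,2]>.030)&(W[...,2]<.12)&(np.hypot(W[...,0]-.4865,W[...,1]-.2975)<.1)).astype(np.uint8)
cs,_=cv2.findContours(mk,cv2.RETR_EXTERNAL,cv2.CHAIN_APPROX_NONE);c=max(cs,key=cv2.contourArea)[:,0]
P=onz(c,.042,E,K)[:,:2]
A=np.c_[2*P,np.ones(len(P))];x=np.linalg.lstsq(A,(P**2).sum(1),rcond=None)[0];print('circle',x[:2],np.sqrt(x[2]+x[:2]@x[:2]))
t=W.reshape(-1,3);t=t[(t[:,2]>.088)&(t[:,2]<.11)&(np.hypot(t[:,0]-.4865,t[:,1]-.2975)<.06)]
print('bar',len(t),np.median(t[:,2]),t.min(0),t.max(0))
r=cv2.minAreaRect((t[:,:2]*1000).astype(np.float32));print(r)
pl=W[195:235,235:260].reshape(-1,3);print('plate z',np.nanmedian(pl[:,2]))
E
```

```text
(np.float64(256.74223461257094), np.float64(199.38675682622537)) (np.float64(318.3133473937933), np.float64(200.45937531384956))
0.07793517315734996 0.07794228634059946 line 9.805750014082669 ->mod120 9.805750014082669
centre cand [0.48196717 0.30024005] [0.47430329 0.34458263]
circle [0.48094239 0.30141803] 0.07482769545321184
bar 584 0.09366441859250227 [0.4702833  0.27322658 0.08817038] [0.49227461 0.32826379 0.09590431]
((481.0732727050781, 301.3329162597656), (14.095019340515137, 55.07923126220703), 10.056193351745605)
plate z 0.0420373899799195
```

```bash
cat >> h.py <<'E'
def disc(f,uv,cz=.042,c0=(.482,.3)):
    p,d,E,K=load(f)
    W=cloud(d,E,K)
    t=W.reshape(-1,3);t=t[(t[:,2]>cz+.046)&(t[:,2]<cz+.07)&(np.hypot(t[:,0]-c0[0],t[:,1]-c0[1])<.06)]
    print('bar',cv2.minAreaRect((t[:,:2]*1000).astype(np.float32)))
    mk=((W[...,2]>cz-.010)&(W[...,2]<.2)&(np.hypot(W[...,0]-c0[0],W[...,1]-c0[1])<.1)).astype(np.uint8)
    cs,_=cv2.findContours(mk,cv2.RETR_EXTERNAL,cv2.CHAIN_APPROX_NONE);c=max(cs,key=cv2.contourArea)[:,0]
    P=onz(c,cz,E,K)[:,:2]
    A=np.c_[2*P,np.ones(len(P))];x=np.linalg.lstsq(A,(P**2).sum(1),rcond=None)[0];print('circle',x[:2],np.sqrt(x[2]+x[:2]@x[:2]))
E
python3 - <<'E'
from h import *
s=observe();print(s['tcp_pos'],np.abs(s['dq']).max(),s['time_s'])
snap('wrist','w2');disc('w2',0);disc('w1',0)
s=observe();print(s['tcp_pos'],s['time_s'])
print('top');disc('top0',0)
E
```

```text
[0.42786654 0.34672867 0.24121406] 0.012733573480235209 1.8667
bar ((481.2135925292969, 301.3071594238281), (14.210039138793945, 55.1470947265625), 9.91256332397461)
circle [0.48097461 0.30131614] 0.07476810226489904
bar ((481.0732727050781, 301.3329162597656), (14.095019340515137, 55.07923126220703), 10.056193351745605)
circle [0.48098627 0.30133422] 0.07477796779565145
[0.4279563  0.34663382 0.241254  ] 1.9167
top
bar ((486.16387939453125, 299.56768798828125), (13.929348945617676, 55.34450149536133), 9.686758995056152)
circle [0.48654813 0.29820412] 0.07381771804034777
```

```bash
python3 - <<'E'
from h import *
disc('side0',0)
print(delta([.483,.3,.25],down(9.9)))
E
```

```text
bar ((482.03814697265625, 296.10174560546875), (13.89860725402832, 57.892616271972656), 10.693624496459961)
circle [0.48284794 0.30163485] 0.08362903519810684
(array([ 0.454,  0.561, -0.087]), array([0.    , 0.    , 0.0049]))
```

```bash
python3 -m inch '[[[0.46,0.56,0.3],[0,0,0.0049],1],[[0.46,0.56,0.6],[0,0,0.0049],1],[[0.46,0.56,0.9],[0,0,0.0049],1],[[0.46,0.56,0.9],[0,0,0.0049],1],[[0.46,0.56,0.9],[0,0,0.0049],1]]'; python3 - <<'E'
from h import *
snap('wrist','w3');disc('w3',0)
print(delta([.483,.3,.06],down(9.9)))
E
```

```text
time_s: 2.33
tcp_pos: [0.483, 0.2992, 0.1501]
ee_rot: [0.996, 0.085, -0.001, 0.001]
contact_force: [0.4, 0.0, 0.3]
grip_width: 0.0856
bar ((481.609130859375, 300.87640380859375), (13.417832374572754, 55.1977653503418), 9.261317253112793)
circle [0.48151099 0.30037641] 0.0745697112069182
(array([-0.005,  0.003,  0.92 ]), array([ 0.    ,  0.0001, -0.0006]))
```

View pics/w3.png

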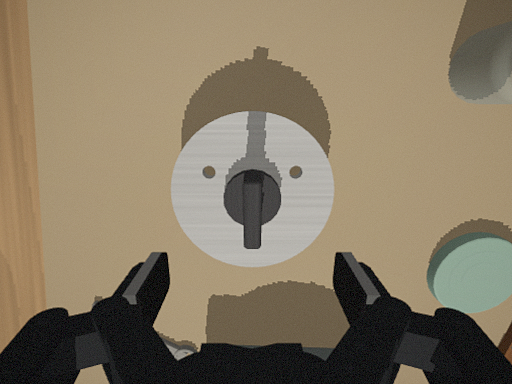

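The bar, at about (253,215), is centred between the fingers, so I descend and close.

```bash
python3 -m inch '[[[0,0,0.3],[0,0,0],1],[[0,0,0.6],[0,0,0],1],[[0,0,0.8],[0,0,0],1],[[0,0,0.9],[0,0,0],1],[[0,0,0.9],[0,0,0],1],[[0,0,0.9],[0,0,0],1]]' 70; python3 -m inch '[[[0,0,0],[0,0,0],-1],[[0,0,0],[0,0,0],-1],[[0,0,0],[0,0,0],-1],[[0,0,0],[0,0,0],-1],[[0,0,0],[0,0,0],-1],[[0,0,0],[0,0,0],-1],[[0,0,0],[0,0,0],-1],[[0,0,0],[0,0,0],-1],[[0,0,0],[0,0,0],-1]]' 70
```

```text
time_s: 2.88
tcp_pos: [0.4841, 0.301, 0.063]
ee_rot: [0.996, 0.085, 0.001, -0.001]
contact_force: [0.2, 0.0, 0.6]
grip_width: 0.0851
time_s: 3.63
tcp_pos: [0.4836, 0.3001, 0.0617]
ee_rot: [0.996, 0.085, 0.0, -0.0]
contact_force: [-2.2, -0.9, 7.8]
grip_width: 0.0132
```

```bash
python3 -m inch '[[[0,0,-0.03],[0,0,0],-1],[[0,0,-0.06],[0,0,0],-1],[[0,0,-0.1],[0,0,0],-1],[[0,0,-0.2],[0,0,0],-1],[[0,0,-0.35],[0,0,0],-1],[[0,0,-0.6],[0,0,0],-1],[[0,0,-0.8],[0,0,0],-1],[[0,0,-0.9],[0,0,0],-1],[[0,0,-0.9],[0,0,0],-1]]'; python3 -m inch '[[[0,0,-0.2],[0,0,0],-1],[[0,0,-0.4],[0,0,0],-1],[[0,0,-0.6],[0,0,0],-1],[[0,0,-0.7],[0,0,0],-1],[[0,0,-0.7],[0,0,0],-1],[[0,0,-0.7],[0,0,0],-1]]';python3 - <<'E'
from h import *
snap('wrist','w4');print(observe()['contact_force'],observe()['grip_width'])
E
```

```text
time_s: 4.38
tcp_pos: [0.4845, 0.3006, 0.1538]
ee_rot: [0.996, 0.085, 0.002, -0.001]
contact_force: [0.1, 0.1, -6.1]
grip_width: 0.0129
time_s: 4.88
tcp_pos: [0.4833, 0.2999, 0.2203]
ee_rot: [0.996, 0.085, -0.0, 0.0]
contact_force: [-0.5, -0.1, -6.4]
grip_width: 0.013
[-0.2510797   0.46743948 -6.70006611] 0.013107561040275526
```

View pics/w4.png

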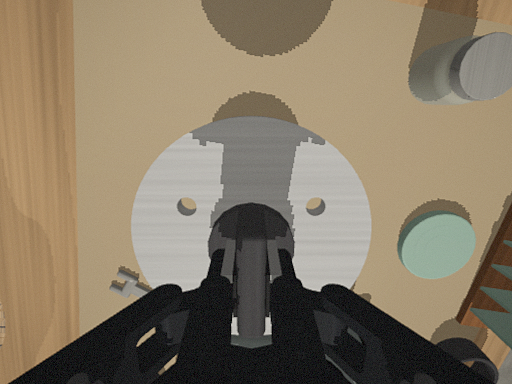

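```bash
cat >> h.py <<'E'
def spotf(p,u,v,r,dark=True,k=25):
    u=int(round(u));v=int(round(v));g=p[v-r:v+r+1,u-r:u+r+1].mean(2); g=np.clip(np.percentile(g,60)-k-g,0,None) if dark else np.clip(g-np.percentile(g,40)-k,0,None)
    y,x=np.indices(g.shape);return u-r+(g*x).sum()/g.sum(),v-r+(g*y).sum()/g.sum()
E
python3 - <<'E'
from h import *
p,d,E,K=load('w4');W=cloud(d,E,K);s=observe();R0=R.from_quat(s['ee_rot']);T=s['tcp_pos']
L=R0.inv().apply((W-T).reshape(-1,3)).reshape(W.shape)
pts=np.r_[L[165:270,140:175].reshape(-1,3),L[165:260,330:360].reshape(-1,3)];pts=pts[(pts[:,2]>0)&(pts[:,2]<.05)]
A=np.c_[pts[:,:2],np.ones(len(pts))];c=np.linalg.lstsq(A,pts[:,2],rcond=None)[0];print('plate top z in tool',c, np.degrees(c[:2]))
print(delta([.678,-.074,.27],down(55.5)))
E
```

```text
plate top z in tool [-0.00121649  0.00215896  0.01899234] [-0.06969991  0.12369911]
(array([ 1.288,  4.014, -0.501]), array([ 1.000e-04,  6.000e-04, -2.542e-01]))
```

```bash
python3 -m inch '[[[0.1,0.25,-0.2],[0,0,-0.03],-1],[[0.2,0.5,-0.4],[0,0,-0.05],-1],[[0.3,0.8,-0.5],[0,0,-0.08],-1],[[0.35,1,-0.5],[0,0,-0.1],-1]]';python3 -m inch '[[[0.05,0.3,0],[0,0,-0.03],-1],[[0.15,0.6,0],[0,0,-0.06],-1],[[0.2,0.9,0],[0,0,-0.09],-1],[[0.2,1,0],[0,0,-0.1],-1]]'; python3 - <<'E'
from h import *
print(delta([.678,-.074,.27],down(55.5)))
E
```

```text
time_s: 5.27
tcp_pos: [0.5368, 0.2047, 0.2721]
ee_rot: [0.97, 0.241, 0.001, 0.0]
contact_force: [-0.2, -0.1, -6.5]
grip_width: 0.0128
time_s: 5.6
tcp_pos: [0.601, 0.1235, 0.2693]
ee_rot: [0.921, 0.389, -0.001, 0.001]
contact_force: [-0.6, -0.4, -6.3]
grip_width: 0.013
(array([-0.88 ,  1.929, -0.003]), array([ 0.0002,  0.0009, -0.0537]))
```

```bash
python3 -m inch '[[[-0.1,0.3,0],[0,0,-0.03],-1],[[-0.3,0.6,0],[0,0,-0.0537],-1],[[-0.45,0.9,0],[0,0,-0.0537],-1],[[-0.45,1,0],[0,0,-0.0537],-1]]';python3 -m inch '[[[-0.1,0.3,0],[0,0,0],-1],[[-0.3,0.6,0],[0,0,0],-1],[[-0.4,0.9,0],[0,0,0],-1],[[-0.4,0.9,0],[0,0,0],-1],[[-0.4,0.9,0],[0,0,0],-1],[[-0.4,0.9,0],[0,0,0],-1]]'; python3 - <<'E'
from h import *
print(delta([.678,-.074,.27],down(55.5)))
snap('wrist','w5')
E
```

```text
time_s: 5.93
tcp_pos: [0.6395, 0.0191, 0.2696]
ee_rot: [0.887, 0.462, -0.002, 0.001]
contact_force: [-0.0, -1.2, -5.9]
grip_width: 0.0129
time_s: 6.43
tcp_pos: [0.6904, -0.0575, 0.2694]
ee_rot: [0.885, 0.465, -0.001, -0.001]
contact_force: [-0.2, 0.6, -6.3]
grip_width: 0.0133
(array([-0.207, -0.008, -0.005]), array([-0.0007,  0.0003, -0.0006]))
```

View pics/w5.png

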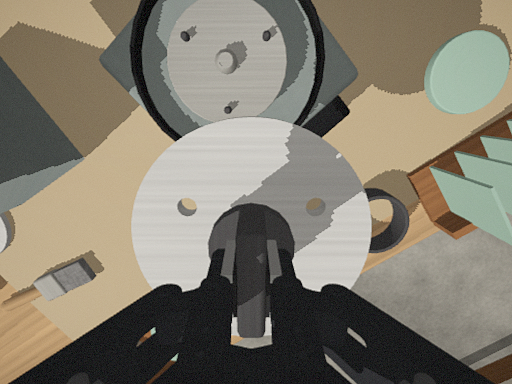

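The studs are near (186,36), (268,36) and (228,108), and the visible disc holes are at (187,206) and (316,206). I'll enlarge to place the tips exactly.

```bash
python3 - <<'E'
from h import *
p,d,E,K=load('w5')
a=cv2.resize(p[15:130,170:290],None,fx=6,fy=5,interpolation=cv2.INTER_NEAREST)
a=cv2.resize(p[15:127,165:289],None,fx=5,fy=5,interpolation=cv2.INTER_CUBIC)
b=cv2.resize(p[190:222,165:340],None,fx=4.4,fy=4.4,interpolation=cv2.INTER_CUBIC)
cv2.imwrite('pics/z5.png',cv2.cvtColor(a,cv2.COLOR_RGB2BGR));cv2.imwrite('pics/z5b.png',cv2.cvtColor(b,cv2.COLOR_RGB2BGR))
E
```

```text
(no output)
```

View pics/z5.png

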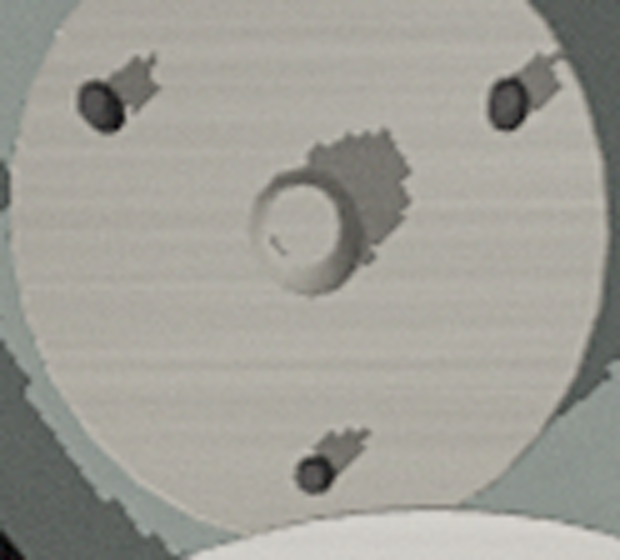

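View pics/z5b.png

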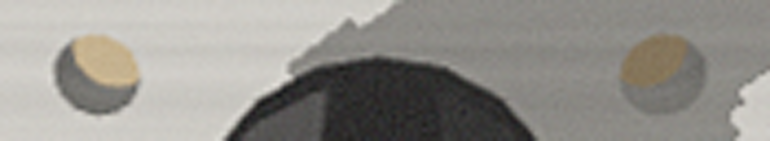

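```bash
cat >> h.py <<'E'
def ctr(uvs,z,E,K):
    P=onz(uvs,z,E,K);c=P.mean(0);print('hub',c,np.linalg.norm(P-c,axis=1),np.degrees(np.arctan2(*(P-c)[:,1::-1].T))%120);return c
E
python3 - <<'E'
from h import *
p,d,E,K=load('w5');s=observe();R0=R.from_quat(s['ee_rot']);T=s['tcp_pos'];print(T,s['time_s'])
st=[(165+u/5-.4,15+v/5-.4) for u,v in[(102,106),(508,103),(314,473)]]
c=ctr(st,.105,E,K)
print('spigot',onz([(165+300/5-.4,15+222/5-.4)],.116,E,K))
W=cloud(d,E,K)
# seat
m=(np.abs(W[...,2]-.1)<.006)&(np.hypot(W[...,0]-c[0],W[...,1]-c[1])<.08);print('seat z',np.nanmedian(W[...,2][m]))
cs,_=cv2.findContours(m.astype(np.uint8),cv2.RETR_EXTERNAL,cv2.CHAIN_APPROX_NONE);q=max(cs,key=cv2.contourArea)[:,0]
q=q[(q[:,1]>2)&(q[:,1]<95)]
P=onz(q,.1,E,K)[:,:2];A=np.c_[2*P,np.ones(len(P))];x=np.linalg.lstsq(A,(P**2).sum(1),rcond=None)[0];print('seat circle',x[:2],np.sqrt(x[2]+x[:2]@x[:2]),len(q))
zt=T[2]-.019
H=onz([(186.6,206.4),(315.3,206.4)],zt,E,K);v=(H[1]-H[0])[:2];print('holes',np.linalg.norm(v),'ang mod60',np.degrees(np.arctan2(v[1],v[0]))%60)
n=np.array([v[1],-v[0]])/np.linalg.norm(v);hc=H.mean(0)[:2]+n*.0225
S=R0.inv()
print('disc centre world',hc,'tool',S.apply(np.r_[hc,zt]-T))
# rim circle
m=(np.abs(W[...,2]-zt)<.006);cs,_=cv2.findContours(m.astype(np.uint8),cv2.RETR_EXTERNAL,cv2.CHAIN_APPROX_NONE);q=max(cs,key=cv2.contourArea)[:,0]
P=onz(q,zt,E,K)[:,:2];r=np.hypot(*(P-hc).T);P=P[np.abs(r-.075)<.004];A=np.c_[2*P,np.ones(len(P))];x=np.linalg.lstsq(A,(P**2).sum(1),rcond=None)[0];print('rim',x[:2],np.sqrt(x[2]+x[:2]@x[:2]),len(P))
x3=R0.as_matrix()[:,0];print('tool yaw',np.degrees(np.arctan2(x3[1],x3[0])))
E
```

```text
[ 0.69038717 -0.05681589  0.26996076] 6.4833
hub [ 0.57581938 -0.00785271  0.105     ] [0.04471588 0.04496701 0.04487258] [85.63932071 85.68448569 85.3842678 ]
spigot [[ 0.57504286 -0.00806937  0.116     ]]
seat z 0.10027807562827637
seat circle [ 0.57556906 -0.00812338] 0.059047501863808166 188
holes 0.07740781344099058 ang mod60 55.363025700019435
disc centre world [ 0.68921506 -0.0568085 ] tool [-0.00064738 -0.00093443  0.01900215]
rim [ 0.68889305 -0.0568574 ] 0.07411688287427583 456
tool yaw 55.44849394483779
```

```bash
python3 - <<'E'
from h import *
print(delta([.577,-.0079,.18],down(55.65)))
E
```

```text
(array([-0.24 , -1.21 ,  0.902]), array([-0.0006,  0.0002, -0.0011]))
```

```bash
python3 -m inch '[[[-0.05,-0.3,0],[0,0,-0.0011],-1],[[-0.14,-0.6,0],[0,0,-0.0011],-1],[[-0.24,-0.9,0.3],[0,0,-0.0011],-1],[[-0.24,-0.9,0.5],[0,0,-0.0011],-1],[[-0.24,-0.9,0.5],[0,0,-0.0011],-1]]';python3 -m inch '[[[0,-0.2,0.1],[0,0,0],-1],[[0,-0.31,0.3],[0,0,0],-1],[[0,-0.31,0.4],[0,0,0],-1],[[0,-0.31,0.4],[0,0,0],-1],[[0,-0.31,0.4],[0,0,0],-1],[[0,-0.31,0.4],[0,0,0],-1]]'; python3 - <<'E'
from h import *
print(delta([.577,-.0079,.18],down(55.65)))
snap('wrist','w6');snap('side','s6')
p=load('s6')[0];cv2.imwrite('pics/s6z.png',cv2.cvtColor(cv2.resize(p[110:270,170:340],None,fx=3.5,fy=3.5),cv2.COLOR_RGB2BGR))
E
```

```text
time_s: 6.9
tcp_pos: [0.5997, -0.0244, 0.2178]
ee_rot: [0.884, 0.468, -0.002, -0.002]
contact_force: [-0.2, -0.8, -7.1]
grip_width: 0.0133
time_s: 7.4
tcp_pos: [0.5787, -0.0095, 0.1825]
ee_rot: [0.885, 0.466, 0.001, 0.001]
contact_force: [0.1, -0.2, -6.7]
grip_width: 0.013
(array([ 0.003, -0.023,  0.025]), array([ 0.0005, -0.0002, -0.0004]))
```

View pics/w6.png

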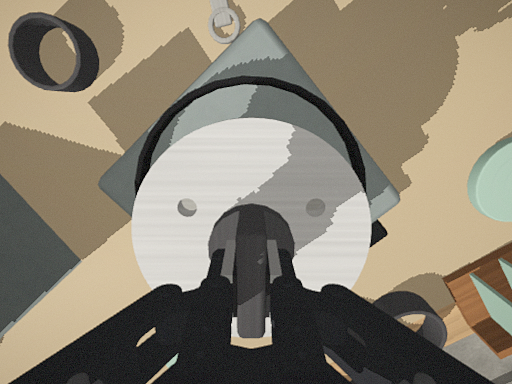

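View pics/s6z.png

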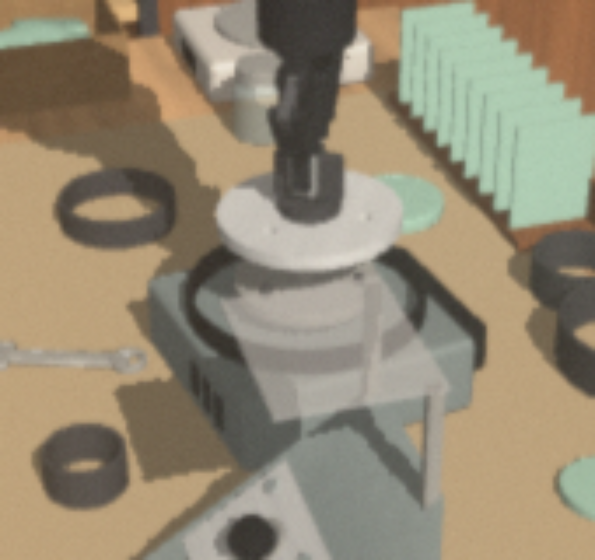

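The disc hangs level over the hub, and in the wrist view it lies concentric with the pan wall. I'll descend in stages, watching the force.

```bash
python3 - <<'E'
from h import *
print(delta([.577,-.0079,.18],down(55.65)),observe()['tcp_pos'])
E
```

```text
(array([ 0.005, -0.021,  0.023]), array([ 0.0004, -0.0002, -0.0004])) [ 0.5784321  -0.00943748  0.18232996]
```

```bash
python3 -m inch '[[[0.005,-0.02,0.1],[0,0,0],-1],[[0.005,-0.02,0.2],[0,0,0],-1],[[0.005,-0.02,0.29],[0,0,0],-1],[[0.005,-0.02,0.29],[0,0,0],-1],[[0.005,-0.02,0.29],[0,0,0],-1],[[0.005,-0.02,0.29],[0,0,0],-1]]'; python3 - <<'E'
from h import *
print(delta([.577,-.0079,.131],down(55.65)),observe()['tcp_pos'],observe()['torque'])
E
```

```text
time_s: 8.0
tcp_pos: [0.5762, -0.0076, 0.1523]
ee_rot: [0.885, 0.466, -0.0, 0.0]
contact_force: [0.6, -0.4, -6.0]
grip_width: 0.0128
(array([0.002, 0.008, 0.213]), array([ 0.    ,  0.0001, -0.0003])) [ 0.57623764 -0.00764627  0.15230843] [-0.04329302  0.00155804 -0.06963582]
```

```bash
python3 -m inch '[[[0.002,0.006,0.03],[0,0,0],-1],[[0.002,0.006,0.06],[0,0,0],-1],[[0.002,0.006,0.09],[0,0,0],-1],[[0.002,0.006,0.09],[0,0,0],-1]]'; python3 -m inch '[[[0,0,0.02],[0,0,0],-1],[[0,0,0.04],[0,0,0],-1],[[0,0,0.04],[0,0,0],-1]]'; python3 - <<'E'
from h import *
print(delta([.577,-.0079,.131],down(55.65)),observe()['tcp_pos'],observe()['torque'])
E
```

```text
time_s: 8.33
tcp_pos: [0.5765, -0.0077, 0.1427]
ee_rot: [0.885, 0.466, -0.0, -0.0]
contact_force: [-0.1, 0.2, -6.5]
grip_width: 0.0128
time_s: 8.58
tcp_pos: [0.5766, -0.0077, 0.1389]
ee_rot: [0.885, 0.466, -0.0, -0.0]
contact_force: [-1.8, -0.3, -6.6]
grip_width: 0.0134
(array([0.   , 0.005, 0.079]), array([-0.0001,  0.0001, -0.0003])) [ 0.57659792 -0.00767887  0.13894531] [-0.04675868  0.0969588  -0.06025665]
```

```bash
python3 -m inch '[[[0,0,0.02],[0,0,0],-1],[[0,0,0.04],[0,0,0],-1],[[0,0,0.04],[0,0,0],-1]]'; python3 -m inch '[[[0,0,0.02],[0,0,0],-1],[[0,0,0.035],[0,0,0],-1],[[0,0,0.035],[0,0,0],-1]]'; python3 - <<'E'
from h import *
print(delta([.577,-.0079,.131],down(55.65)),observe()['tcp_pos'],observe()['torque'])
E
```

```text
time_s: 8.83
tcp_pos: [0.5766, -0.0077, 0.1349]
ee_rot: [0.885, 0.466, -0.0, -0.0]
contact_force: [-0.6, -0.2, -6.9]
grip_width: 0.013
time_s: 9.08
tcp_pos: [0.5772, -0.0079, 0.1322]
ee_rot: [0.885, 0.466, 0.0, 0.0]
contact_force: [0.4, -1.4, 1.5]
grip_width: 0.0128
(array([-0.001, -0.001,  0.012]), array([ 0.0002, -0.0001, -0.0004])) [ 0.57716138 -0.00788615  0.13216605] [0.01430276 0.29840665 0.04333438]
```

```bash
python3 -m inch '[[[0,0,0.008],[0,0,0],-1],[[0,0,0.008],[0,0,0],-1],[[0,0,0.008],[0,0,0],-1]]'; python3 - <<'E'
from h import *
print(observe()['tcp_pos'],observe()['torque'])
E
```

```text
time_s: 9.33
tcp_pos: [0.5775, -0.008, 0.1318]
ee_rot: [0.885, 0.466, 0.001, 0.0]
contact_force: [1.3, -2.2, 5.7]
grip_width: 0.0132
[ 0.57745871 -0.00803075  0.13183521] [-0.17406738  0.32674199  0.0701862 ]
```

```bash
python3 -m inch '[[[0,0,0],[0,0,0],0],[[0,0,0],[0,0,0],0],[[0,0,0],[0,0,0],0],[[0,0,0],[0,0,0],0],[[0,0,0],[0,0,0],0],[[0,0,-0.05],[0,0,0],0],[[0,0,-0.2],[0,0,0],0],[[0,0,-0.5],[0,0,0],0],[[0,0,-0.8],[0,0,0],0],[[0,0,-0.9],[0,0,0],0],[[0,0,-0.9],[0,0,0],0],[[0,0,-0.9],[0,0,0],0]]'; python3 - <<'E'
from h import *
snap('wrist','w7');snap('side','s7');p,d,E,K=load('w7');W=cloud(d,E,K)
disc('w7',0,.112,(.576,-.008))
m=(np.hypot(W[...,0]-.576,W[...,1]+.008)<.07)&(np.hypot(W[...,0]-.576,W[...,1]+.008)>.035)&(W[...,2]<.125)&(W[...,2]>.1)
q=W[m];A=np.c_[q[:,:2]-[.576,-.008],np.ones(len(q))];print('plate top',np.linalg.lstsq(A,q[:,2],rcond=None)[0],len(q))
p=load('s7')[0];cv2.imwrite('pics/s7z.png',cv2.cvtColor(cv2.resize(p[110:270,170:340],None,fx=3.5,fy=3.5),cv2.COLOR_RGB2BGR))
E
```

```text
time_s: 10.33
tcp_pos: [0.5768, -0.0076, 0.2214]
ee_rot: [0.885, 0.466, 0.0, 0.0]
contact_force: [-0.1, 0.1, -0.3]
grip_width: 0.0426
bar ((575.6958618164062, -7.4911651611328125), (13.47004222869873, 55.36165237426758), 56.08070755004883)
circle [ 0.57507118 -0.00680919] 0.07348019423498556
plate top [0.00082729 0.00112894 0.11215039] 12307
```

View pics/w7.png

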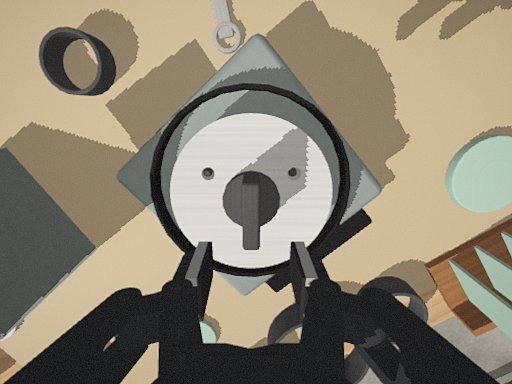

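View pics/s7z.png

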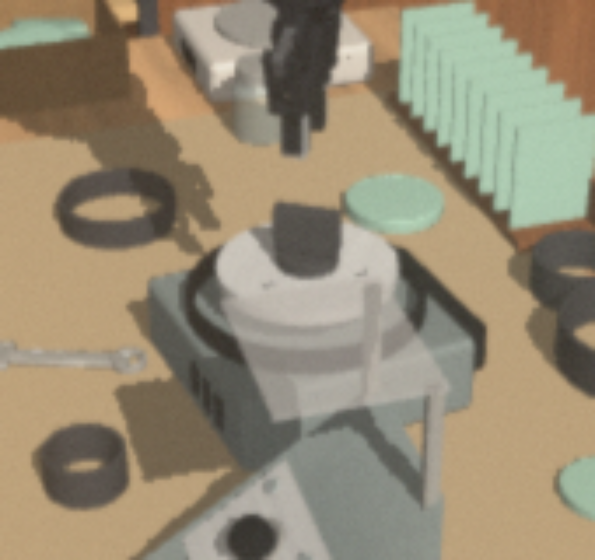

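The disc lies home: plate top 112 mm and level, stud tips visible in the holes at (208,173) and (293,173). Next is the key.

```bash
cat >> h.py <<'E'
def keyR(psi):
    a=np.radians(35);c,s=np.cos(np.radians(psi)),np.sin(np.radians(psi))
    n=np.array([-np.sin(a)*c,-np.sin(a)*s,np.cos(a)]);z=-n;x=np.array([-s,c,0]);y=np.cross(z,x)
    return R.from_matrix(np.c_[x,y,z]),n
E
python3 - <<'E'
from h import *
print(delta([.40,-.10,.30],down(88)))
print(observe()['joint_positions'].round(2))
E
```

```text
(array([-1.758, -0.934, -0.797]), array([-0.0004,  0.0002, -0.18  ]))
[-0.3   0.35  0.33  1.76 -0.13  1.05  1.04]
```

```bash
python3 -m inch '[[[-0.1,-0.1,-0.3],[0,0,0],-1],[[-0.3,-0.2,-0.6],[0,0,-0.03],-1],[[-0.6,-0.4,-0.8],[0,0,-0.06],-1],[[-0.9,-0.5,-0.8],[0,0,-0.09],-1],[[-0.9,-0.5,-0.8],[0,0,-0.09],-1]]';python3 -m inch '[[[-0.3,-0.1,0],[0,0,-0.03],-1],[[-0.6,-0.1,0],[0,0,-0.06],-1],[[-0.8,-0.1,0],[0,0,-0.09],-1],[[-0.8,-0.1,0],[0,0,-0.09],-1]]';python3 - <<'E'
from h import *
r,n=keyR(-2);print(delta([.40,-.10,.30],down(88)))
print(delta(np.array([.441,-.313,.11])+.15*n,r))
print(observe()['joint_positions'].round(2))
E
```

```text
time_s: 10.85
tcp_pos: [0.4813, -0.057, 0.3015]
ee_rot: [0.809, 0.588, 0.0, 0.0]
contact_force: [0.8, -0.8, 0.2]
grip_width: -0.0002
time_s: 11.18
tcp_pos: [0.4485, -0.1301, 0.3003]
ee_rot: [0.719, 0.695, -0.001, -0.0]
contact_force: [0.6, 0.0, 0.5]
grip_width: -0.0002
(array([ 0.285, -0.494,  0.004]), array([-0.0004,  0.0002,  0.0007]))
(array([-1.828, -0.874,  0.677]), array([-0.1948, -0.    ,  0.0007]))
[-0.16  0.06  0.39  1.91 -0.02  1.17  1.78]
```

```bash
python3 -m inch '[[[0,-0.4,0],[-0.04,0,0],-1],[[-0.2,-0.8,0],[-0.08,0,0],-1],[[-0.3,-0.87,0],[-0.12,0,0],-1],[[-0.4,-0.87,0],[-0.16,0,0],-1],[[-0.4,-0.87,0],[-0.195,0,0],-1],[[-0.4,-0.87,0],[-0.195,0,0],-1],[[-0.4,-0.87,0],[-0.195,0,0],-1]]';python3 - <<'E'
from h import *
r,n=keyR(-2)
print(delta(np.array([.441,-.313,.11])+.15*n,r))
print(observe()['joint_positions'].round(2))
E
```

```text
time_s: 11.77
tcp_pos: [0.3613, -0.1587, 0.3007]
ee_rot: [0.69, 0.671, 0.194, 0.189]
contact_force: [0.4, 0.8, 0.6]
grip_width: 0.0
(array([-1.524, -0.365,  0.548]), array([-0.0198, -0.0055,  0.0003]))
[ 0.23 -0.38  0.24  2.36 -0.24  0.67  2.17]
```

```bash
python3 -m inch '[[[-0.3,0,0.1],[0,0,0],-1],[[-0.6,0,0.2],[0,0,0],-1],[[-0.8,0,0.3],[0,0,0],-1],[[-0.8,0,0.3],[0,0,0],-1]]';python3 - <<'E'
from h import *
r,n=keyR(-2)
print(delta(np.array([.441,-.313,.11])+.15*n,r))
print(observe()['joint_positions'].round(2))
snap('wrist','w8')
E
```

```text
time_s: 12.1
tcp_pos: [0.3751, -0.2421, 0.2725]
ee_rot: [0.692, 0.67, 0.192, 0.188]
contact_force: [0.1, 1.0, -1.1]
grip_width: 0.0
(array([-0.69 , -0.355,  0.237]), array([-0.0216, -0.0047, -0.0007]))
[ 0.14 -0.21  0.54  2.3  -0.39  0.63  2.5 ]
```

View pics/w8.png

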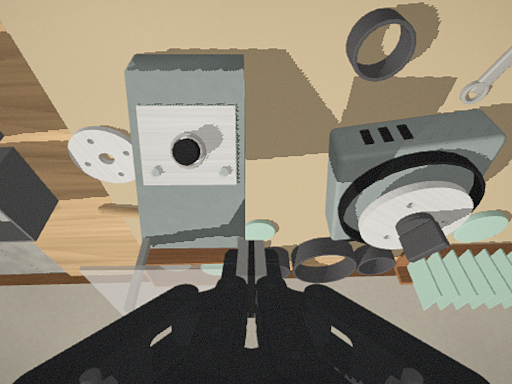

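The key cap is at (186,152), the console faceplate is squarely in view, and the hood is at the lower left.

```bash
cat >> h.py <<'E'
def keyfit(f,uv,plate):
    p,d,E,K=load(f);W=cloud(d,E,K)
    q=np.concatenate([W[a:b,c:e].reshape(-1,3) for a,b,c,e in plate]);q=q[~np.isnan(q[:,0])]
    c=q.mean(0);u,s,vt=np.linalg.svd(q-c);n=vt[2]*np.sign(vt[2][2]);print('n',n,'tilt',np.degrees(np.arccos(n[2])),'psi',np.degrees(np.arctan2(-n[1],-n[0])),'rms',s[2]/len(q)**.5,'c',c)
    g=p.astype(int).max(2);u0,v0=uv;m=np.zeros(g.shape,np.uint8);r=30;m[v0-r:v0+r,u0-r:u0+r]=(g[v0-r:v0+r,u0-r:u0+r]<50)
    cs,_=cv2.findContours(m,cv2.RETR_EXTERNAL,cv2.CHAIN_APPROX_NONE);k=max(cs,key=cv2.contourArea);e=cv2.fitEllipse(k);print(e)
    vals=((W[v0-5:v0+6,u0-5:u0+6]-c)@n);print('cap height over plane',np.nanmedian(vals))
    o,dr=ray([e[0]],E,K);top=c+n*np.nanmedian(vals);t=((top-o)@n)/(dr[0]@n);print('key centre',o+dr[0]*t);return o+dr[0]*t,n
E
python3 - <<'E'
from h import *
keyfit('w8',(186,152),[(65,100,140,235),(190,225,150,230)])
E
```

```text
n [-0.58141994  0.01807813  0.81340275] tilt 35.570265870903945 psi -1.7809279209251667 rms 0.00221693983454445 c [ 0.43768327 -0.3127869   0.08850729]
((185.88919067382812, 151.40501403808594), (25.070556640625, 26.303714752197266), 87.6364517211914)
cap height over plane 0.02050073017883581
key centre [ 0.43285733 -0.31161734  0.11023538]
```

```bash
python3 - <<'E'
from h import *
r,n=keyR(-1.8);k=np.array([.433,-.3116,.1102])
print(n,delta(k+.12*n,r*R.from_euler('z',35,degrees=True)))
E
```

```text
[-0.57329341  0.01801647  0.81915204] (array([-0.706, -0.403,  0.495]), array([-0.0225,  0.0021,  0.193 ]))
```

```bash
python3 -m inch '[[[-0.1,0,0],[0,0,0.04],-1],[[-0.3,-0.1,0.1],[0,0,0.08],-1],[[-0.5,-0.2,0.2],[0,0,0.12],-1],[[-0.7,-0.4,0.3],[-0.02,0,0.16],-1],[[-0.7,-0.4,0.4],[-0.0225,0,0.193],-1],[[-0.706,-0.403,0.495],[-0.0225,0,0.193],-1],[[-0.706,-0.403,0.495],[-0.0225,0,0.193],-1],[[-0.706,-0.403,0.495],[-0.0225,0,0.193],-1]]';python3 - <<'E'
from h import *
r,n=keyR(-1.8);k=np.array([.433,-.3116,.1102])
print(delta(k+.12*n,r*R.from_euler('z',35,degrees=True)))
print(observe()['joint_positions'].round(2))
snap('wrist','w9')
E
```

```text
time_s: 12.82
tcp_pos: [0.365, -0.3077, 0.2098]
ee_rot: [0.852, 0.428, 0.263, 0.145]
contact_force: [0.6, -0.3, -0.5]
grip_width: 0.0003
(array([-0.022, -0.001,  0.007]), array([0.0006, 0.0011, 0.0014]))
[ 0.19  0.03  0.76  2.33 -0.95  0.61  2.62]
```

View pics/w9.png

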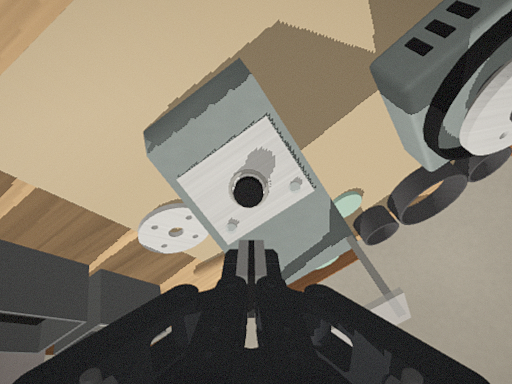

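The key is at (248,191), just ahead of the shut fingertips at about (251,245).

```bash
python3 - <<'E'
from h import *
k,n0=keyfit('w9',(248,191),[(125,150,175,200),(95,125,225,245),(240,255,285,310)])
r,n=keyR(-1.8)
for dd in(.03,.012):print(delta(k+dd*n,r*R.from_euler('z',35,degrees=True)))
s=observe();L=R.from_quat(s['ee_rot']).inv().apply(k-s['tcp_pos']);print('key in tool',L)
E
```

```text
n [-0.57492696  0.0113752   0.81812566] tilt 35.10239721081843 psi -1.1334761919736154 rms 0.0011383844966722377 c [ 0.41521207 -0.30640356  0.07322179]
((248.1471710205078, 191.5817413330078), (28.113544464111328, 29.67563819885254), 1.7447947263717651)
cap height over plane 0.02026175518421658
key centre [ 0.43180122 -0.3117714   0.1097203 ]
(array([-0.027, -0.019,  0.908]), array([0.001 , 0.001 , 0.0016]))
(array([-0.027, -0.019,  1.088]), array([0.001 , 0.001 , 0.0016]))
key in tool [-0.00262496 -0.00197385  0.12080459]
```

```bash
python3 -m inch '[[[-0.02,-0.02,0.3],[0,0,0],-1],[[-0.025,-0.02,0.6],[0,0,0],-1],[[-0.025,-0.02,0.8],[0,0,0],-1],[[-0.025,-0.02,0.9],[0.001,0.001,0],-1],[[-0.025,-0.02,0.9],[0.001,0.001,0],-1],[[-0.025,-0.02,0.9],[0.001,0.001,0],-1]]';python3 - <<'E'
from h import *
k=np.array([.4319,-.3117,.1098])
r,n=keyR(-1.8);print(delta(k,r*R.from_euler('z',35,degrees=True)))
print(observe()['joint_positions'].round(2))
snap('wrist','w10');snap('side','s10')
p=load('s10')[0];cv2.imwrite('pics/s10z.png',cv2.cvtColor(cv2.resize(p[150:330,150:330],None,fx=3.3,fy=3.3),cv2.COLOR_RGB2BGR))
E
```

```text
time_s: 13.37
tcp_pos: [0.4034, -0.312, 0.147]
ee_rot: [0.854, 0.432, 0.253, 0.144]
contact_force: [-0.3, -0.6, 0.1]
grip_width: 0.0001
(array([0.03 , 0.015, 0.468]), array([-0.0034,  0.0059,  0.0034]))
[ 0.75  0.2   0.1   2.3  -1.17  0.47  2.81]
```

View pics/w10.png

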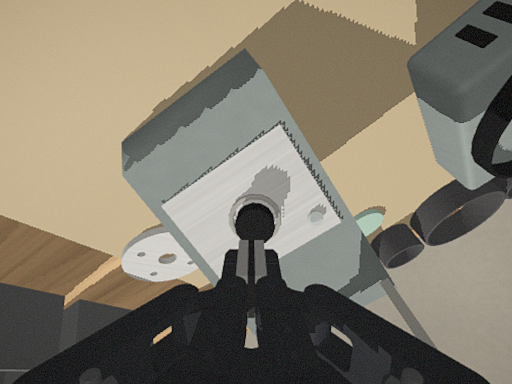

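View pics/s10z.png

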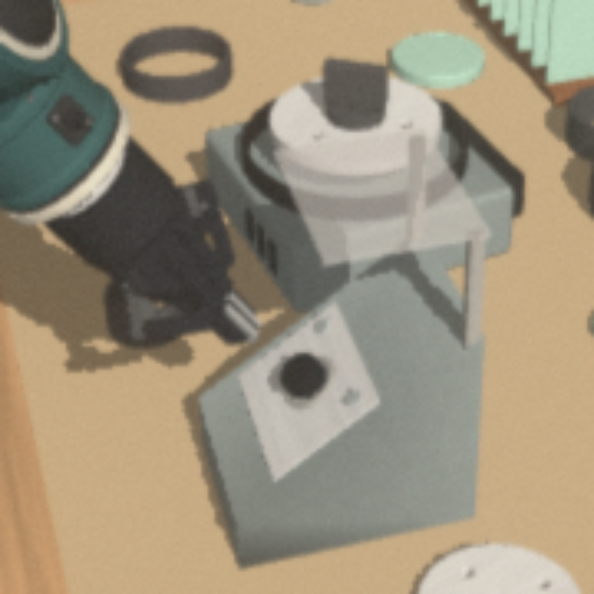

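Joints 5 and 7 are near their limits, which stalls the approach. I'll back off and roll the tool further about its own axis, which is free for pressing.

```bash
python3 -m inch '[[[0,0,-0.3],[0,0,0.03],-1],[[0,0,-0.5],[0,0,0.06],-1],[[0,0,-0.5],[0,0,0.1],-1],[[0,0,-0.5],[0,0,0.13],-1],[[0,0,-0.5],[0,0,0.16],-1],[[0,0,-0.5],[0,0,0.2],-1],[[0,0,-0.5],[0,0,0.2],-1]]';python3 - <<'E'
from h import *
k=np.array([.4319,-.3117,.1098])
r,n=keyR(-1.8);print(delta(k,r*R.from_euler('z',71,degrees=True)))
print(observe()['joint_positions'].round(2))
E
```

```text
time_s: 14.05
tcp_pos: [0.3745, -0.311, 0.1888]
ee_rot: [0.946, 0.143, 0.286, 0.058]
contact_force: [-0.0, 0.7, -0.1]
grip_width: -0.0001
(array([ 0.041, -0.008,  0.976]), array([0.0009, 0.007 , 0.0008]))
[ 0.69  0.08  0.21  2.31 -0.98  0.55  2.01]
```

```bash
python3 -m inch '[[[0.04,-0.008,0.1],[0.0009,0.007,0.03],-1],[[0.04,-0.008,0.2],[0.0009,0.007,0.06],-1],[[0.04,-0.008,0.3],[0.0009,0.007,0.1],-1],[[0.04,-0.008,0.4],[0.0009,0.007,0.1],-1],[[0.04,-0.008,0.5],[0.0009,0.007,0.1],-1],[[0.04,-0.008,0.5],[0.0009,0.007,0.1],-1]]';python3 - <<'E'
from h import *
k=np.array([.4319,-.3117,.1098])
r,n=keyR(-1.8);print(delta(k,r*R.from_euler('z',89,degrees=True)))
print(observe()['joint_positions'].round(2))
E
```

```text
time_s: 14.55
tcp_pos: [0.4059, -0.3098, 0.148]
ee_rot: [0.954, 0.0, 0.301, 0.01]
contact_force: [-0.7, 0.2, -1.0]
grip_width: -0.0
(array([-0.007,  0.01 ,  0.462]), array([ 0.0006, -0.    ,  0.0047]))
[ 0.9   0.21 -0.06  2.3  -1.18  0.45  1.89]
```

```bash
python3 -m inch '[[[0,0.01,0.07],[0,0,0],-1],[[0,0.01,0.14],[0,0,0],-1],[[0,0.01,0.2],[0,0,0],-1],[[0,0.01,0.2],[0,0,0],-1],[[0,0.01,0.2],[0,0,0],-1]]';python3 - <<'E'
from h import *
k=np.array([.4319,-.3117,.1098])
r,n=keyR(-1.8);print(delta(k,r*R.from_euler('z',89,degrees=True)))
print(observe()['joint_positions'].round(3))
E
```

```text
time_s: 14.97
tcp_pos: [0.4164, -0.3122, 0.132]
ee_rot: [0.954, -0.002, 0.301, 0.01]
contact_force: [-0.3, -0.7, -0.1]
grip_width: -0.0001
(array([-0.   , -0.011,  0.27 ]), array([ 0.001 , -0.    ,  0.0035]))
[ 1.102  0.268 -0.303  2.288 -1.183  0.369  1.901]
```

```bash
python3 - <<'E'
from h import *
k=np.array([.4319,-.3117,.1098])
r0,n=keyR(-1.8);r,_=keyR(-11)
print(delta(k+.025*n,r*R.from_euler('z',89,degrees=True)))
E
```

```text
(array([-0.  , -0.01,  0.02]), array([-0.0283, -0.0007,  0.0453]))
```

```bash
python3 -m inch '[[[0,-0.01,0.0],[-0.0283,0,0],-1],[[0,-0.01,0.02],[-0.0283,0,0.01],-1],[[0,-0.01,0.02],[-0.0283,0,0.02],-1],[[0,-0.01,0.02],[-0.0283,0,0.02],-1]]';python3 - <<'E'
from h import *
k=np.array([.4319,-.3117,.1098])
r0,n=keyR(-1.8);r,_=keyR(-11)
print(delta(k+.010*n,r*R.from_euler('z',89,degrees=True)))
print(observe()['joint_positions'].round(3))
snap('wrist','w11');snap('side','s11')
p=load('s11')[0];cv2.imwrite('pics/s11z.png',cv2.cvtColor(cv2.resize(p[150:330,150:330],None,fx=3.3,fy=3.3),cv2.COLOR_RGB2BGR))
E
```

```text
time_s: 15.3
tcp_pos: [0.4174, -0.3118, 0.1329]
ee_rot: [0.952, -0.046, 0.299, 0.042]
contact_force: [0.7, -1.4, -0.0]
grip_width: 0.0
(array([-0.014, -0.02 ,  0.171]), array([-0.0009, -0.0009,  0.0246]))
[ 1.312  0.272 -0.592  2.321 -1.191  0.19   1.819]
```

View pics/w11.png

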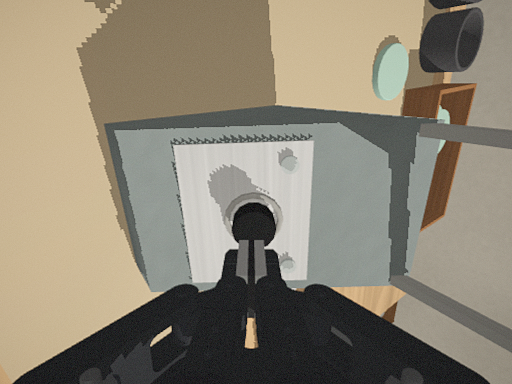

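View pics/s11z.png

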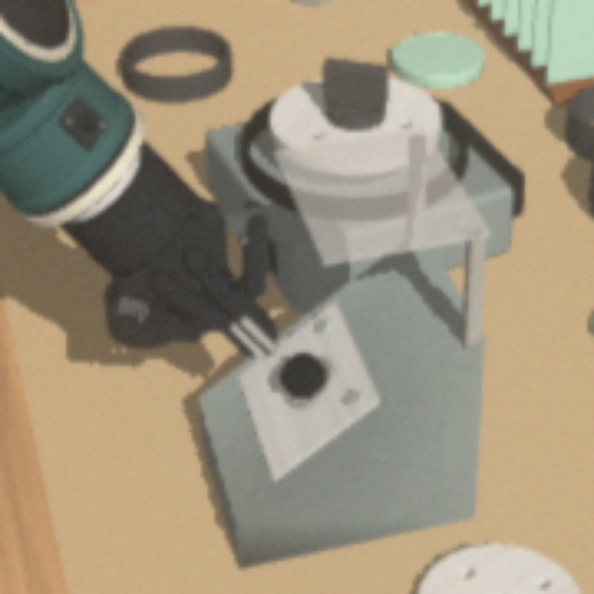

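The key is at (254,224) with the fingertips just short of it, but joint 6 and joint 5 are at their limits. I'll back off a little, then fit a simple kinematic model to choose a lean that leaves joint margin.

```bash
python3 -m inch '[[[0,0,-0.2],[0,0,0],-1],[[0,0,-0.4],[0.0283,0,0],-1],[[0,0,-0.6],[0.0283,0,0],-1],[[0,0,-0.7],[0.0283,0,0],-1],[[0,0,-0.7],[0.0283,0,0],-1]]'; cat > fk.py <<'E'
from h import *
from scipy.optimize import least_squares
import itertools
D=[([-1.27451393,.41798495,-.01031242,1.61414717,.00470089,1.11069441,-.05299551],[.20701605,.58936595,.23066473],[.8159,.5782,-.0005,.0004]),
([-.3,.35,.33,1.76,-.13,1.05,1.04],[.5768,-.0076,.2214],[.885,.466,0,0]),
([-.16,.06,.39,1.91,-.02,1.17,1.78],[.4485,-.1301,.3003],[.719,.695,-.001,0]),
([.23,-.38,.24,2.36,-.24,.67,2.17],[.3613,-.1587,.3007],[.69,.671,.194,.189]),
([.14,-.21,.54,2.3,-.39,.63,2.5],[.3751,-.2421,.2725],[.692,.67,.192,.188]),
([.19,.03,.76,2.33,-.95,.61,2.62],[.365,-.3077,.2098],[.852,.428,.263,.145]),
([.75,.2,.1,2.3,-1.17,.47,2.81],[.4034,-.312,.147],[.854,.432,.253,.144]),
([.69,.08,.21,2.31,-.98,.55,2.01],[.3745,-.311,.1888],[.946,.143,.286,.058]),
([.9,.21,-.06,2.3,-1.18,.45,1.89],[.4059,-.3098,.148],[.954,0,.301,.01]),
([1.102,.268,-.303,2.288,-1.183,.369,1.901],[.4164,-.3122,.132],[.954,-.002,.301,.01])]
s=observe();D.append((s['joint_positions'],s['tcp_pos'],s['ee_rot']))
Z=lambda a:R.from_euler('z',a);Y=lambda a:R.from_euler('y',a)
def fk(q,sg,L):
    # L: shoulder z, upper (x,z), fore(x,z), tool(x,z), yaw offset of tool
    r=Z(sg[0]*q[0]);p=np.array([0,0,L[0]])
    r=r*Y(q[1])*Z(sg[1]*q[2]);p=p+r.apply([L[1],0,L[2]])
    r=r*Y(q[3])*Z(sg[2]*q[4]);p=p+r.apply([L[3],0,L[4]])
    r=r*Y(q[5])*Z(sg[3]*q[6]);p=p+r.apply([L[5],0,L[6]])
    return p,r*Z(L[7])
def fit():
    best=None
    for sg in itertools.product([-1,1],repeat=4):
        for y0 in(0,np.pi):
            def f(L):
                o=[]
                for q,t,e in D:
                    p,r=fk(q,sg,L);o+=list((p-t)*3)+list((r.inv()*R.from_quat(e)).as_rotvec())
                return o
            x=least_squares(f,[.3,0,.35,0,.35,0,.3,y0])
            if best is None or x.cost<best[0]:best=(x.cost,sg,x.x,np.array(x.fun).reshape(-1,6))
    return best
if __name__=='__main__':
    b=fit();print(b[0],b[1],b[2].round(4));print(b[3].round(3));print(s['joint_positions'].round(3))
E
python3 fk.py
```

```text
time_s: 15.82
tcp_pos: [0.3774, -0.3056, 0.1916]
ee_rot: [0.953, -0.032, 0.301, 0.001]
contact_force: [0.7, -0.6, -0.4]
grip_width: 0.0003
0.009999905422469507 (-1, -1, -1, -1) [ 0.2482  0.016   0.5215 -0.0048  0.4562  0.0201  0.2886  3.1416]
[[-0.097  0.006  0.001  0.    -0.    -0.   ]
 [-0.012  0.041  0.003  0.002 -0.003 -0.005]
 [ 0.029  0.029  0.025  0.007  0.004  0.006]
 [-0.011  0.013  0.031 -0.     0.005  0.001]
 [-0.004  0.004  0.024 -0.003  0.    -0.003]
 [-0.017 -0.005 -0.011 -0.005  0.003 -0.009]
 [ 0.023 -0.027  0.001  0.005 -0.001  0.002]
 [ 0.003  0.017 -0.007  0.002 -0.002  0.008]
 [ 0.005  0.014 -0.024  0.003  0.001  0.001]
 [ 0.007  0.007 -0.024  0.002  0.    -0.   ]
 [ 0.005  0.013 -0.018 -0.     0.    -0.   ]]
[ 1.296  0.098 -0.417  2.304 -0.943  0.512  1.608]
```

```bash
sed -i 's/p=np.array(\[0,0,L\[0\]\])/p=np.array([0,0,L[0]])+r.apply([L[8],L[9],0])/; s/\[L\[1\],0,L\[2\]\]/[L[1],L[10],L[2]]/; s/\[L\[3\],0,L\[4\]\]/[L[3],L[11],L[4]]/; s/\[L\[5\],0,L\[6\]\]/[L[5],L[12],L[6]]/; s/,y0\])/,y0,0,0,0,0,0])/' fk.py; python3 fk.py
```

```text
0.0004607219039375184 (-1, -1, -1, -1) [ 2.8710e-01  1.3000e-03  5.0330e-01 -5.3000e-03  4.6350e-01 -1.6000e-03
  3.1440e-01  3.1416e+00 -8.0000e-04 -1.8200e-02 -9.4000e-03 -3.7000e-03
  0.0000e+00]
[[ 0.001 -0.002 -0.     0.    -0.    -0.   ]
 [-0.001 -0.002 -0.001  0.002 -0.003 -0.005]
 [ 0.003  0.006  0.005  0.007  0.004  0.006]
 [ 0.    -0.004  0.002 -0.     0.005  0.001]
 [-0.003  0.001 -0.004 -0.003  0.    -0.003]
 [-0.004 -0.001 -0.011 -0.005  0.003 -0.009]
 [ 0.001 -0.002  0.006  0.005 -0.001  0.002]
 [ 0.008  0.002  0.008  0.002 -0.002  0.008]
 [ 0.001 -0.005 -0.002  0.003  0.001  0.001]
 [-0.002  0.001 -0.002  0.002  0.    -0.   ]
 [-0.001  0.004 -0.001 -0.     0.    -0.   ]]
[ 1.296  0.098 -0.417  2.304 -0.943  0.512  1.608]
```

```bash
cat > ik.py <<'E'
from fk import *
b=fit();sg,L=b[1],b[2]
lo=np.array([-2.81,-.39,-1.27,.06,-1.19,.19,-2.82]);hi=np.array([2.81,2.02,1.25,2.57,4.33,2,2.82])
k=np.array([.4319,-.3117,.1098]);_,n=keyR(-1.8)
def axis(tilt,psi):
    a=np.radians(tilt);c,s_=np.cos(np.radians(psi)),np.sin(np.radians(psi));return np.array([np.sin(a)*c,np.sin(a)*s_,-np.cos(a)])
def solve(pt,ax,q0,m=.12):
    def f(q):
        p,r=fk(q,sg,L);v=np.maximum(lo+m-q,0)+np.maximum(q-hi+m,0)
        return np.r_[(p-pt)*10,(r.as_matrix()[:,2]-ax)*3,v*3,(q-q0)*1e-3]
    x=least_squares(f,q0,max_nfev=200);return x.cost,x.x
if __name__=='__main__':
  q0=s['joint_positions'];rng=np.random.default_rng(0)
  for tilt in(35,30,25,20):
    for psi in(-15,-1.8,10,20):
      best=min([solve(k-.011*n,axis(tilt,psi),q) for q in [q0]+[q0+rng.normal(0,.5,7) for _ in range(4)]],key=lambda t:t[0])
      print(tilt,psi,round(best[0]*1e3,3),best[1].round(2))
E
python3 ik.py
```

```text
35 -15 1.599 [ 1.69  0.64 -1.16  2.31  1.76  0.3   2.7 ]
35 -1.8 6.566 [ 1.19  0.37 -0.44  2.23 -1.07  0.3   2.7 ]
35 10 0.0 [ 1.22  0.42 -0.44  2.2  -1.01  0.4   1.61]
35 20 0.0 [ 1.21  0.45 -0.39  2.13 -0.88  0.53  1.61]
30 -15 9.543 [ 0.53  0.3   0.17  2.26 -1.08  0.3  -2.23]
30 -1.8 0.0 [ 0.95  0.34 -0.23  2.23 -1.    0.31  1.61]
30 10 0.0 [ 1.12  0.39 -0.37  2.17 -0.79  0.41  1.61]
30 20 0.0 [ 1.13  0.42 -0.35  2.11 -0.72  0.52  1.61]
25 -15 0.0 [ 0.39  0.31  0.29  2.25 -0.95  0.31  1.27]
25 -1.8 0.0 [ 0.96  0.34 -0.29  2.19 -0.57  0.32  1.61]
25 10 0.0 [ 1.02  0.38 -0.31  2.14 -0.58  0.43  1.61]
25 20 0.0 [ 0.77  0.39  0.01  2.1  -0.76  0.6   1.64]
20 -15 0.0 [ 0.77  0.32 -0.15  2.18 -0.24  0.33  1.61]
20 -1.8 0.0 [ 0.87  0.35 -0.22  2.14 -0.35  0.4   1.61]
20 10 0.0 [ 0.93  0.37 -0.25  2.11 -0.39  0.48  1.61]
20 20 0.0 [ 0.96  0.4  -0.26  2.07 -0.39  0.55  1.61]
```

```bash
cat >> h.py <<'E'
K0=np.array([.4319,-.3117,.1098]);N0=keyR(-1.8)[1]
def axR(tilt,psi):
    a=np.radians(tilt);c,s_=np.cos(np.radians(psi)),np.sin(np.radians(psi));z=np.array([np.sin(a)*c,np.sin(a)*s_,-np.cos(a)])
    R0=R.from_quat(observe()['ee_rot']);z0=R0.as_matrix()[:,2];w=np.cross(z0,z);w=w/np.linalg.norm(w)*np.arccos(z0@z)
    return R.from_rotvec(w)*R0
E
python3 - <<'E'
from h import *
print(delta(K0+.03*N0,axR(30,6)))
E
```

```text
(array([-0.021,  0.042,  0.683]), array([ 0.0216, -0.0301, -0.    ]))
```

```bash
python3 -m inch '[[[0,0,0],[0.0216,-0.0301,0],-1],[[0,0,0.15],[0.0216,-0.0301,0],-1],[[0,0.02,0.3],[0.0216,-0.0301,0],-1],[[-0.02,0.04,0.45],[0.0216,-0.0301,0],-1],[[-0.02,0.04,0.6],[0.0216,-0.0301,0],-1],[[-0.02,0.04,0.68],[0.0216,-0.0301,0],-1],[[-0.02,0.04,0.68],[0.0216,-0.0301,0],-1]]'; python3 - <<'E'
from h import *
s=observe();print(s['joint_positions'].round(3));print(delta(K0+.01*N0,axR(30,6)))
snap('wrist','w12');snap('side','s12')
p=load('s12')[0];cv2.imwrite('pics/s12z.png',cv2.cvtColor(cv2.resize(p[150:330,150:330],None,fx=3.3,fy=3.3),cv2.COLOR_RGB2BGR))
E
```

```text
time_s: 16.4
tcp_pos: [0.4157, -0.3087, 0.1312]
ee_rot: [0.966, -0.022, 0.256, -0.036]
contact_force: [0.0, 0.8, -0.4]
grip_width: -0.0
[ 1.198  0.298 -0.425  2.209 -0.74   0.437  1.408]
(array([0.028, 0.036, 0.165]), array([-0.0019,  0.0006,  0.    ]))
```

View pics/w12.png

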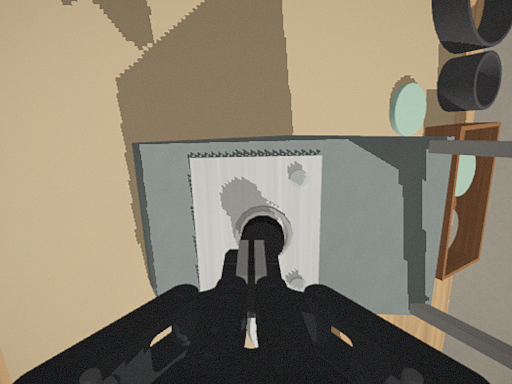

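View pics/s12z.png

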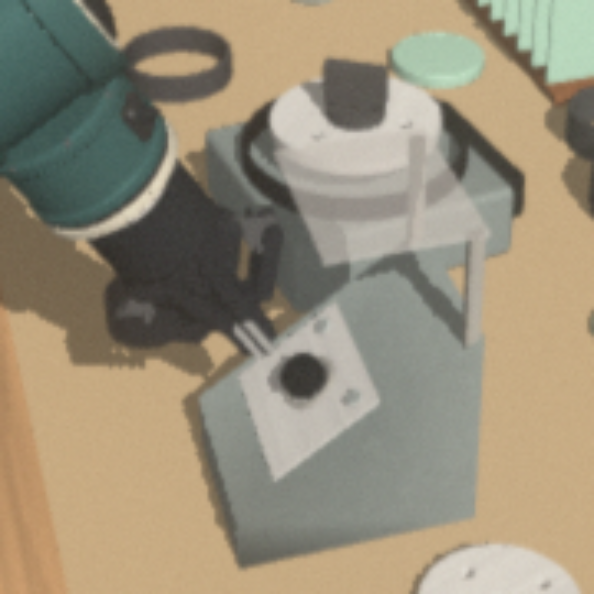

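Joint margins are comfortable and the fingertips point at the cap, at (264,232). Moving to 10 mm standoff.

```bash
python3 -m inch '[[[0.02,0.03,0.08],[0,0,0],-1],[[0.028,0.036,0.165],[0,0,0],-1],[[0.028,0.036,0.165],[0,0,0],-1],[[0.028,0.036,0.165],[0,0,0],-1]]'; python3 - <<'E'
from h import *
s=observe();R0=R.from_quat(s['ee_rot']);d=s['tcp_pos']-K0
print(s['joint_positions'].round(3),'along n',d@N0,'lateral',np.linalg.norm(d-N0*(d@N0)),'press dir tool',R0.inv().apply(-N0),'F',s['contact_force']@N0);print(delta(K0,axR(30,6)))
E
```

```text
time_s: 16.83
tcp_pos: [0.4258, -0.3123, 0.1193]
ee_rot: [0.966, -0.022, 0.256, -0.035]
contact_force: [0.1, -0.2, 1.3]
grip_width: 0.0001
[ 1.187  0.338 -0.431  2.197 -0.743  0.403  1.411] along n 0.011319790562546516 lateral 0.0008860728487221384 press dir tool [0.09420526 0.06844997 0.99319684] F 1.0022971266137022
(array([0.006, 0.   , 0.113]), array([-0.0013,  0.0003,  0.    ]))
```

```bash
cat > st.py <<'E'
from h import *
s=observe();d=s['tcp_pos']-K0
print('t',s['time_s'],'n',round(d@N0*1000,2),'lat',round(np.linalg.norm(d-N0*(d@N0))*1000,2),'F',round(s['contact_force']@N0,2))
E
python3 -m inch '[[[0.003,0.003,0.03],[0,0,0],-1],[[0.006,0.005,0.07],[0,0,0],-1],[[0.006,0.005,0.07],[0,0,0],-1],[[0.006,0.005,0.07],[0,0,0],-1]]'|tail -2; python3 st.py; python3 -m inch '[[[0.002,0.001,0.02],[0,0,0],-1],[[0.002,0.001,0.02],[0,0,0],-1],[[0.002,0.001,0.02],[0,0,0],-1]]' >/dev/null; python3 st.py;  python3 -m inch '[[[0.002,0.001,0.02],[0,0,0],-1],[[0.002,0.001,0.02],[0,0,0],-1],[[0.002,0.001,0.02],[0,0,0],-1]]'>/dev/null; python3 st.py
```

```text
contact_force: [0.0, -0.2, -0.2]
grip_width: -0.0
t 17.1667 n 4.45 lat 0.98 F -0.16
t 17.4167 n 2.56 lat 1.06 F 0.55
t 17.6667 n 0.48 lat 0.98 F -0.13
```

```bash
for i in 1 2 3 4; do python3 -m inch '[[[0.001,0.0007,0.01],[0,0,0],-1],[[0.001,0.0007,0.01],[0,0,0],-1],[[0.001,0.0007,0.01],[0,0,0],-1]]'>/dev/null; python3 st.py; done
```

```text
t 17.9167 n -0.47 lat 1.08 F 0.49
t 18.1667 n -1.48 lat 1.11 F 2.39
t 18.4167 n -2.51 lat 1.07 F 1.32
t 18.6667 n -3.51 lat 1.09 F 1.27
```

```bash
for i in 1 2 ; do python3 -m inch '[[[0.001,0.0007,0.01],[0,0,0],-1],[[0.001,0.0007,0.01],[0,0,0],-1],[[0.001,0.0007,0.01],[0,0,0],-1]]'>/dev/null; python3 st.py; done; for i in 1; do python3 -m inch '[[[0.0005,0.0003,0.005],[0,0,0],-1],[[0.0005,0.0003,0.005],[0,0,0],-1]]'>/dev/null; python3 st.py; done
```

```text
t 18.9167 n -4.51 lat 1.13 F 2.16
t 19.1667 n -5.52 lat 1.1 F 2.59
t 19.3333 n -6.04 lat 1.08 F 3.14
```

```bash
python3 -m inch '[[[0.0005,0.0003,0.005],[0,0,0],-1],[[0.0005,0.0003,0.005],[0,0,0],-1]]'>/dev/null; python3 st.py
```

```text
t 19.5 n -6.55 lat 1.09 F 3.41
```

```bash
python3 -m inch '[[[0,0,0],[0,0,0],-1]]'>/dev/null; python3 st.py
```

```text
t 19.5833 n -6.5 lat 1.08 F 2.75
```

```bash
python3 -m inch '[[[0.0003,0.0002,0.003],[0,0,0],-1],[[0.0003,0.0002,0.003],[0,0,0],-1]]'>/dev/null; python3 st.py; python3 -m inch '[[[0.0003,0.0002,0.003],[0,0,0],-1],[[0.0003,0.0002,0.003],[0,0,0],-1]]'>/dev/null; python3 st.py
```

```text
t 19.75 n -6.76 lat 1.15 F 5.91
t 19.9167 n -7.05 lat 1.13 F 7.21
```

At the click stop (the force jumped from 3 to 6–7 N). I'll ease back slightly and hold for about a second.

```bash
python3 -m inch '[[[-0.0002,-0.0001,-0.002],[0,0,0],-1],[[-0.0002,-0.0001,-0.002],[0,0,0],-1],[[-0.0002,-0.0001,-0.002],[0,0,0],-1]]'>/dev/null; python3 st.py
```

```text
t 20.1667 n -6.8 lat 1.15 F 6.72
```

```bash
python3 -m inch '[[[-0.0001,-0.0001,-0.001],[0,0,0],-1],[[-0.0001,-0.0001,-0.001],[0,0,0],-1],[[-0.0001,-0.0001,-0.001],[0,0,0],-1]]'>/dev/null; python3 st.py;  python3 -m inch '[[[0,0,0],[0,0,0],-1],[[0,0,0],[0,0,0],-1],[[0,0,0],[0,0,0],-1]]'>/dev/null; python3 st.py;python3 -m inch '[[[0,0,0],[0,0,0],-1],[[0,0,0],[0,0,0],-1],[[0,0,0],[0,0,0],-1],[[0,0,0],[0,0,0],-1]]'>/dev/null; python3 st.py
```

```text
t 20.4167 n -6.75 lat 1.15 F 5.49
t 20.6667 n -6.76 lat 1.13 F 5.81
t 21.0 n -6.78 lat 1.1 F 6.3
```

```bash
python3 -m inch '[[[0.002,0.0014,0.02],[0,0,0],-1],[[0.004,0.003,0.04],[0,0,0],-1],[[0.005,0.0035,0.053],[0,0,0],-1],[[0.005,0.0035,0.053],[0,0,0],-1]]'>/dev/null; python3 st.py; python3 -m inch '[[[0.0005,0.0003,0.005],[0,0,0],-1],[[0.0005,0.0003,0.005],[0,0,0],-1],[[0.0005,0.0003,0.005],[0,0,0],-1]]'>/dev/null; python3 st.py
```

```text
t 21.3333 n -12.12 lat 1.21 F 13.67
t 21.5833 n -12.32 lat 1.29 F 19.86
```

Fully down: hard stop at 20 N, with about 11.5 mm of travel from contact. Now withdraw along the key's axis.

```bash
python3 -m inch '[[[-0.005,-0.003,-0.05],[0,0,0],-1],[[-0.01,-0.007,-0.1],[0,0,0],-1],[[-0.02,-0.014,-0.2],[0,0,0],-1],[[-0.04,-0.027,-0.4],[0,0,0],-1],[[-0.06,-0.04,-0.6],[0,0,0],-1],[[-0.08,-0.055,-0.8],[0,0,0],-1],[[-0.09,-0.06,-0.9],[0,0,0],-1],[[-0.09,-0.06,-0.9],[0,0,0],-1],[[-0.09,-0.06,-0.9],[0,0,0],-1]]'; python3 st.py; python3 - <<'E'
from h import *
print(observe()['joint_positions'].round(2))
for a in('wrist','side','top'): snap(a,a+'_f')
p=load('side_f')[0];cv2.imwrite('pics/sfz.png',cv2.cvtColor(cv2.resize(p[100:360,130:430],None,fx=2.3,fy=2.3),cv2.COLOR_RGB2BGR))
disc('top_f',0,.112,(.578,-.007))
E
```

```text
time_s: 22.33
tcp_pos: [0.3872, -0.3115, 0.1741]
ee_rot: [0.966, -0.023, 0.257, -0.034]
contact_force: [0.9, -1.1, 0.1]
grip_width: 0.0001
t 22.3333 n 78.34 lat 1.2 F -0.49
[ 1.24  0.18 -0.4   2.22 -0.71  0.56  1.39]
bar ((580.719482421875, -8.061027526855469), (13.838106155395508, 55.56089782714844), 56.065826416015625)
circle [ 0.58073705 -0.00801921] 0.07346649754685354
```

View pics/sfz.png

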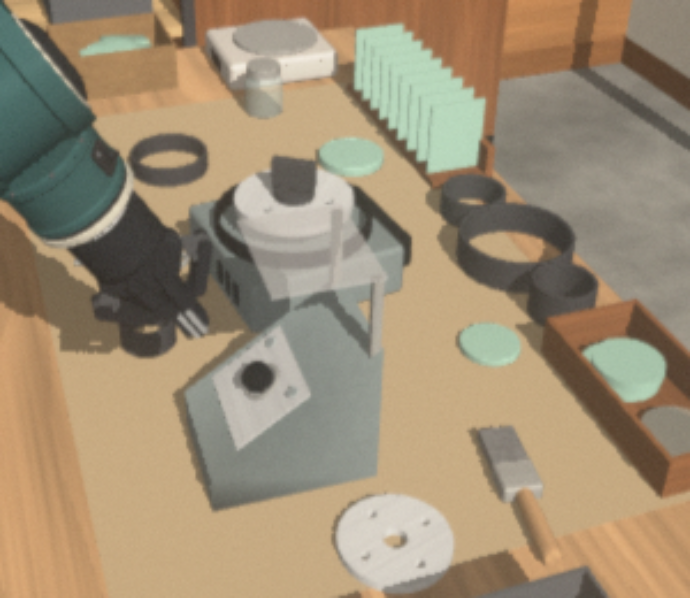

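View pics/wrist_f.png

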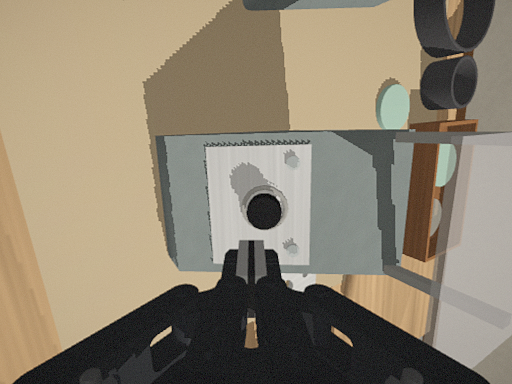

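View pics/top_f.png

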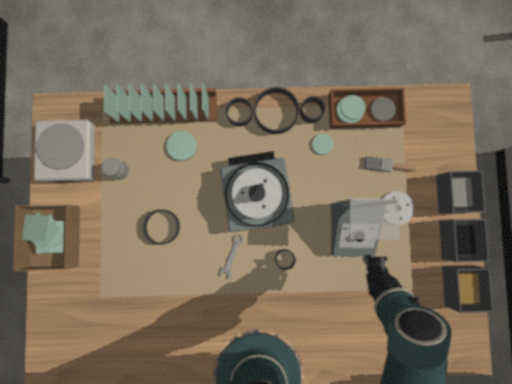

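```bash
python3 - <<'E'
from h import *
keyfit('wrist_f',(264,211),[(150,260,172,200),(150,260,330,365)])
a=load('top0')[0].astype(int);b=load('top_f')[0].astype(int);df=np.abs(a-b).max(2)
for n,u,v in[('ring',285,260),('wrench',230,257),('spare',398,209),('brush',380,164),('blank',322,144),('cast',181,146),('jar',113,168)]: print(n,(df[v-15:v+16,u-15:u+16]>45).mean().round(3))
print(workorder.sign_off())
E
```

```text
n [-0.57601714  0.01076661  0.81736671] tilt 35.17794663057815 psi -1.070817702156431 rms 0.001374878628098775 c [ 0.45120671 -0.31241145  0.09858156]
((263.78173828125, 211.0919189453125), (33.1549072265625, 34.74614715576172), 8.403828620910645)
cap height over plane 0.020265248915548845
key centre [ 0.43372559 -0.31096849  0.11103655]
ring 0.091
wrench 0.0
spare 0.0
brush 0.0
blank 0.0
cast 0.0
jar 0.0
the job is handed in; nothing more can be done
None
```

The disc is seated on the hub and released, and the key got its half-press, hold, full press and release. I handed the job in at about 22.5 s.

- **Disc:** I lifted it by the bar, turned it about 46° and lowered it until the hub carried it. In the wrist picture after release its top face was at 112.2 mm (112 mm expected) and level to about 0.1°. Stud tips showed in the two holes I could see; the third was hidden behind the bar.
- **Key:** I reached the first click with the force rising from 3 N to 6–7 N. I held it there for about 1.3 s at 5.5–7.2 N, then pressed to the hard stop at about 20 N. After I withdrew, the cap again stood 20.3 mm out of the face, so the key is fully up.
- **Approach problem:** The first approach to the key stalled with joints 5 and 6 at their limits. At the closest, joint 5 read −1.191 and joint 6 read 0.190, against listed limits of −1.19 and 0.19. I backed off and pressed with the tool leaning about 6° off the key's axis.
- **Camera disagreement:** The top and wrist cameras differed by about 5 mm. I used the wrist camera for both the disc and the hub, so its own error mostly cancelled.
- **Bystanders:** Comparing the top pictures from start and end, six showed no change. The area around the steel ring differed in 9% of its pixels. I took that to be the arm's shadow, because the ring itself looks unmoved.

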